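Take a probe reading on the reference tile

TASK

Lay the black glass reference tile, ring side up and either way round, flat in the recess of the small sloped stand and let go of it. Then take the spring-tipped probe out of its holder and hold it square to the sloping glass with the tip inside the white ring, pressed lightly so that the spring tip is about half in, never hard. Finish while still holding the probe there; leave the other things on the table alone.

Things in the scene. Friction and masses are not known exactly. Their poses are not given: they have to be found in the camera images.
- ref_tile: Black glass reference tile in a dark frame, 62 x 88 x 12 mm (x, y, z), 0.09 kg, loose, lying flat on the table, ring side up. Origin: centre of its underside; z points out of the glass face. Grip it across its 62 mm width (x), near the middle of its length.
- mark (a point): The marked spot: centre of the white ring (16 mm inside, 20 mm outside diameter, small white dot in the middle) on the tile's glass, 18 mm from the tile's centre along its +y, 12 mm above its underside. Its axes are the tile's.
- stand: Fixed grey sloped test stand, about 116 x 104 mm, 65 mm high at the back, its low end towards the robot at yaw 0. Origin: centre of its foot, x from low to high end. Its recess is framed by blue lips 8 mm high and 8 mm thick: a full-width lip at each end and four lips, 16 mm long, at the corners; the long sides are open in the middle, where fingers fit past the tile.
- bed: Floor of the stand's recess, tilted 20 degrees. Origin: its centre, 34 mm above the table; x runs up the slope, y across it, z square out of it. The recess is 96 mm along x, 70 mm along y; its long sides are open over |x| < 32 mm. The tile lies in it with its long side along x; friction keeps it where it is laid.
- holder: Fixed blue holder block, 70 x 70 x 50 mm, with a 21 mm round upright hole in its middle in which the probe stands. Origin: centre of its underside.
- probe: Loose spring-tipped probe, 0.1 kg, standing upright in the holder on its collar. Origin: lower end of its barrel; z from tip to top. Along z, mm: brass spring tip -14 to 0 (9 wide, round end), barrel 0 to 28 (16 wide), black collar 28 to 32 (28 wide), square grey grip sleeve 32 to 84 (20 x 20, flats across x and y), cap to 88. Lift it 45 mm or more to clear the holder.
- probe_grip (a point): Centre of the probe's square grip sleeve, on its axis, 58 mm above the lower end of the barrel and 72 mm above the tip when the tip is fully out; its axes are the probe's.
- probe_tip (a point): Lowest point of the probe's spring tip.
- plunger (a joint): How far the spring tip is pressed into the probe, m: 0 fully out, 0.010 fully in (end stop). It takes about 1 N to start and 0.8 N more for each mm: 5 N at half travel, 9 N at the stop.
- tweezers: Metal tweezers, 18 x 120 x 8 mm, lying flat. Loose bystander: leave alone. Origin: centre of its underside.
- parts_pot: White pot with green lid, 45 mm diameter, 43 mm high. Loose bystander: leave alone. Origin: centre of its underside.
- grey_rubber: Round grey rubber rod, 12 x 54 x 12 mm, lying. Loose bystander: leave alone. Origin: centre of its underside.
- tile_rack: Black slotted rack, 46 x 110 x 20 mm. Loose bystander: leave alone. Origin: centre of its underside.
Things that resemble listed ones, but are neither listed nor needed, are in the scene too. Leave any purple look-alike of the probe alone.

How it is judged:
On the way, in this order (a step that is already met when the one before it is completed fails the run):
1. the tile lies seated in the stand's recess, ring side up, let go and at rest, the probe still in its holder (x of ref_tile in the frame of bed between -0.008 and 0.008 m and y of ref_tile in the frame of bed between -0.008 and 0.008 m and z of ref_tile in the frame of bed between -0.003 and 0.004 m and angle between the z axis of ref_tile and the z axis of bed, either way round below 0.06 rad and z of mark in the frame of bed above 0.006 m and contact force between each of the arm, the fingers and ref_tile below 0.3 N and linear speed of ref_tile below 0.02 m/s and horizontal distance between probe and holder below 0.02 m), for 0.2 s.
2. the probe is held by the gripper clear of its holder, touching neither tile nor holder (z of probe_tip in the frame of holder above 0.052 m and contact force between the fingers and probe above 2 N and contact force between probe and ref_tile below 0.1 N and contact force between probe and holder below 0.1 N), for 0.1 s.
At the end, for the whole second after the job is handed in: Tile flat in the recess (centre within 8 mm, 3.4 degrees), ring up, not touched by the robot; probe still gripped, at rest, tip within 8 mm of the ring's centre, axis square to the glass within 8 degrees, spring tip pressed in 2 to 8.5 of 10 mm, probe touching the tile, not the stand (x of ref_tile in the frame of bed between -0.008 and 0.008 m and y of ref_tile in the frame of bed between -0.008 and 0.008 m and z of ref_tile in the frame of bed between -0.003 and 0.004 m and angle between the z axis of ref_tile and the z axis of bed, either way round below 0.06 rad and z of mark in the frame of bed above 0.006 m and contact force between each of the arm, the fingers and ref_tile below 0.3 N and distance between probe_tip and mark below 0.008 m and angle between the z axis of probe and the z axis of ref_tile, either way round below 0.14 rad and z of probe in the frame of ref_tile above 0.012 m and value of joint plunger between 0.002 and 0.0085 m and contact force between probe and ref_tile between 1.5 and 9 N and contact force between probe and stand below 0.3 N and contact force between the fingers and probe above 2 N and linear speed of probe below 0.02 m/s); the arm keeps its last pose, push and grip.
It fails at once if the probe is pressed hard on the tile (over 20 N) (contact force between probe and ref_tile above 20 N).
It fails at once if tweezers pushed away (over 25 mm) (distance of tweezers from where it was at the start of the episode above 0.025 m).
It fails at once if parts pot pushed away (over 25 mm) (distance of parts_pot from where it was at the start of the episode above 0.025 m).
It fails at once if grey rubber pushed away (over 25 mm) (distance of grey_rubber from where it was at the start of the episode above 0.025 m).
It fails at once if tile rack pushed away (over 25 mm) (distance of tile_rack from where it was at the start of the episode above 0.025 m).
It also fails if it takes over 48 s, if anything falls off the work surface, if the arm or the gripper's body presses on something with over 40 N, if the wrist force passes 120 N, or if a joint passes its speed limit or range.

ROBOT

A 6-joint arm with a two-finger parallel gripper is mounted at the origin on a cart in front of the work surface, level with it; the furniture and walls round the work are solid. World frame = base frame: x ahead of the robot, y to its left, z up, the work surface at z = 0. Lengths are in m, angles in rad, forces in N, time in s.
With the tool pointing down it reaches from about 0.35 to 0.875 m from the base axis. Payload 4.2 kg.
Tool frame: the origin (TCP) lies at the centre of the arm's flange, where the gripper is bolted on; the fingertips stand 182 mm ahead of it and the grasp point (between the pads) lies 164 mm ahead of it; z points along the fingers, y is the direction in which the jaws open and shut (so a half turn about z gives the same grasp; the last joint's range is limited). The gripper opens to 87 mm and grips with 3 to 60 N. Pads are 19 mm wide; open, the fingers measure 117 mm over their backs; the gripper's body (75 mm by 190 mm) begins 51 mm behind the grasp point.
Start: joints at [-0.871, 0.385, 0.008, 0, -1.194, -0.259], TCP at [0.267, -0.565, 0.405] pointing down, gripper open.
Joint ranges: [-3.14, 3.14], [-1.21, 2.06], [-1.07, 1.41], [-3.16, 2.05], [-2.99, -0.16], [-3.1, 3.1]. Speed limits (rad/s): [2.79, 2.79, 3.14, 3.14, 3.14, 3.14].

INTERFACE

Orientations are given as a unit quaternion [x, y, z, w].
In Python, from plant import r gives the robot as it stands.
- The arm moves only by the tool step_arm, never from a script. Its argument "plan" is a list that holds one entry, the list of rows, each a list of 6 numbers: the shift along the tool's x, y, z in cm, then the turn, a rotation vector about the tool's x, y, z in rad. A call has exactly 5 rows; each row shifts and turns the commanded pose from where the row before left it, along the tool's axes as they then stand; what a row does not reach is not made up. A row lasts 1/10 s, in which the tool goes at most 50 mm and 8.59 degrees, less where a joint would pass 70% of its speed; a pose out of reach is approached as far as the arm can. A call with a gripper value outside its range is refused whole. "grip" is the closure in counts, from 0 (fully open) to 255 (shut), set as the call begins (left out, the last holds). The fingers move at their own pace and stop on an object; "force" is the grip in N (left out, the last holds). Time passes only in rows, so rows that do not move let the fingers close, or fill a call up. It gives the time, the measured TCP pose, the force and the opening at its end, in the units of the state.
- r.read_state(): the state, without advancing time (a new reading comes with each control period).
- r.get_image(name): name is "scene" or "top" or "wrist"; returns a dict with "frame" (400x640x3 uint8, red, green, blue), "intrinsics" (3x3 intrinsics, pixels), "position" and "orientation" of the camera in the world. Camera axes: x right, y up, looking along -z (the intrinsics and any distortion apply to the point x, -y, -z); pixel columns grow to the right and rows downward; lengths in m; the calibration is good to about 2 mm. A picture is of the moment at which its call begins. There is no depth.
- r.sign_off(): hands the job in, once; it reports no verdict.
The state is a dict: "clock": time; "joints": joint angles; "dq": joint speeds; "effort": joint torques, N m; "tcp_pos": TCP position; "orientation": TCP orientation; "ft_force": force on the tool from outside, world axes, zero at the start; "moment": the same for the moment, N m; "finger_gap": opening from 0.0 (shut) to 1.0 (fully open).
Only numpy, scipy, OpenCV 4.12 (cv2) and the standard library are available. Lean on these libraries where they do the work, as an engineer would, in place of code of your own. Each camera call takes 0.05 s, during which the arm holds its last target.

## Working session

There is one attempt and no reset: what is moved stays moved. The work goes in short steps, Python scripts to look and compute and a tool call to move; the robot and the scene stay as the last step left them, time stands still between calls to the robot, and variables do not carry over. Pictures are saved under pics/ and viewed, and the job is handed in when it is done.

Besides the shell and the picture viewer there is one more tool, called as name(argument=value, ...), one argument or row to a line, values as JSON. step_arm: Moves the arm, as the interface text tells. Its arguments: {"type":"object","properties":{"plan":{"type":"array","items":{"type":"array","items":{"type":"array","items":{"type":"number"}}}},"grip":{"type":"number"},"force":{"type":"number"}},"required":["plan"]}

```bash
ls; mkdir -p pics; python3 - <<'E'
from plant import r
import cv2
s=r.read_state();print(s)
for n in ["scene","top","wrist"]:
    d=r.get_image(n);cv2.imwrite(f"pics/{n}0.png",d["frame"][:,:,::-1]);print(n,d["intrinsics"],d["position"],d["orientation"],[k for k in d])
E
```

```text
pics
{'clock': 0.0, 'joints': array([-8.71442876e-01,  3.85557496e-01,  6.59916905e-03, -5.28107883e-04,
       -1.19401575e+00, -2.58574785e-01]), 'dq': array([-0.00151322,  0.00053207, -0.00102397, -0.00120811,  0.00046918,
        0.00023778]), 'effort': array([ 9.97547540e-04, -3.90665317e+01,  1.87403673e+01,  4.21979651e+00,
        1.09404660e-02, -1.96553897e-04]), 'tcp_pos': array([ 0.26657798, -0.56505673,  0.40364385]), 'orientation': array([-2.18514354e-01,  9.75833096e-01,  1.07945501e-03, -2.84011051e-04]), 'ft_force': array([ 0.41001007, -0.53224934,  0.54566214]), 'moment': array([-0.00580774, -0.05147288,  0.02933281]), 'finger_gap': 1.0048288438764343}
scene [[383.56668612   0.         313.733069  ]
 [  0.         383.56668612 193.41619489]
 [  0.           0.           1.        ]] [-0.44111674  0.37752724  0.56514372] [-0.28469238  0.45899697  0.72093601 -0.4341927 ] ['frame', 'intrinsics', 'position', 'orientation']
top [[430.10947883   0.         321.13316454]
 [  0.         430.10947883 191.43457273]
 [  0.           0.           1.        ]] [ 0.4176147  -0.11333557  1.32325329] [ 0.03787278 -0.02599751 -0.70422202  0.70849215] ['frame', 'intrinsics', 'position', 'orientation']
wrist [[283.8515354    0.         319.35585203]
 [  0.         283.8515354  202.83748537]
 [  0.           0.           1.        ]] [ 0.20315488 -0.59471068  0.38422722] [-0.06811723 -0.1090413   0.83730816  0.53139918] ['frame', 'intrinsics', 'position', 'orientation']
```

View pics/top0.png

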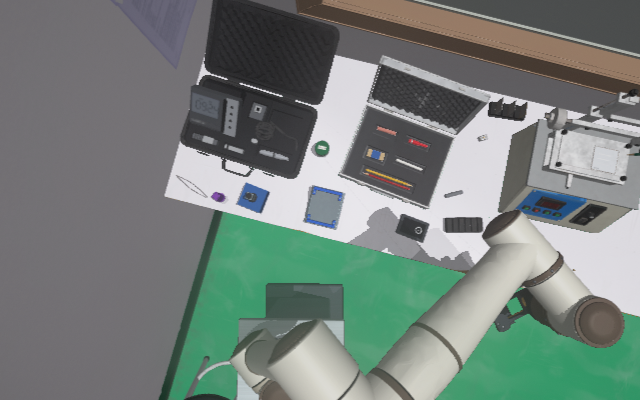

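View pics/scene0.png

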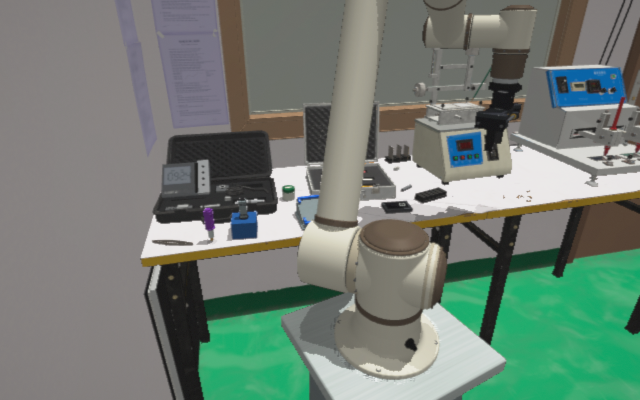

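View pics/wrist0.png

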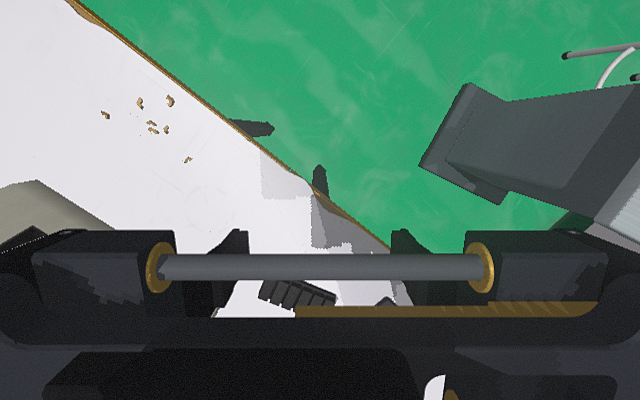

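The top view shows the tile at about (412,228) with its ring at (418,230), the stand at (324,207), the blue holder at (253,197) and the purple look-alike at (218,197). I'll zoom in on these next.

```bash
cat > h.py <<'E'
import numpy as np, cv2
from scipy.spatial.transform import Rotation as R
def ray(d,u,v):
    K=d["intrinsics"];p=np.array([(u-K[0,2])/K[0,0],-(v-K[1,2])/K[1,1],-1.])
    return np.array(d["position"]),R.from_quat(d["orientation"]).apply(p)
def onz(d,u,v,z):
    o,q=ray(d,u,v);return o+q*(z-o[2])/q[2]
def proj(d,P):
    K=d["intrinsics"];c=R.from_quat(d["orientation"]).inv().apply(np.array(P)-d["position"])
    return K[0,0]*c[0]/-c[2]+K[0,2],K[1,2]-K[1,1]*c[1]/-c[2]
E
python3 - <<'E'
from plant import r
from h import *
d=r.get_image("top");f=d["frame"][:,:,::-1]
for n,(a,b,c,e) in dict(stand=(290,345,175,240),tile=(380,450,205,255),hold=(170,290,160,225)).items():
    g=cv2.resize(f[c:e,a:b],None,fx=6 if n=="hold" else 8,fy=6 if n=="hold" else 8,interpolation=cv2.INTER_NEAREST);cv2.imwrite(f"pics/z_{n}.png",g)
    print(n,onz(d,(a+b)/2,(c+e)/2,0))
import pickle;pickle.dump(d,open("top0.pkl","wb"))
E
```

```text
stand [ 0.48771512 -0.07982705  0.        ]
tile [ 0.42072098 -0.37816116  0.        ]
hold [0.53263888 0.19182526 0.        ]
```

View pics/z_stand.png

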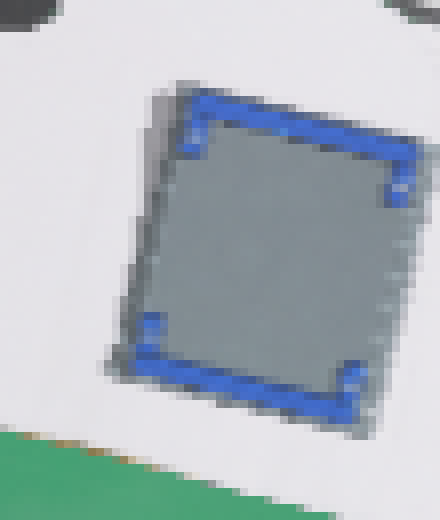

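View pics/z_tile.png

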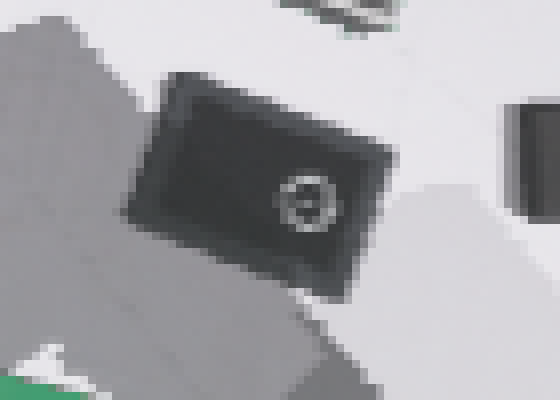

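View pics/z_hold.png

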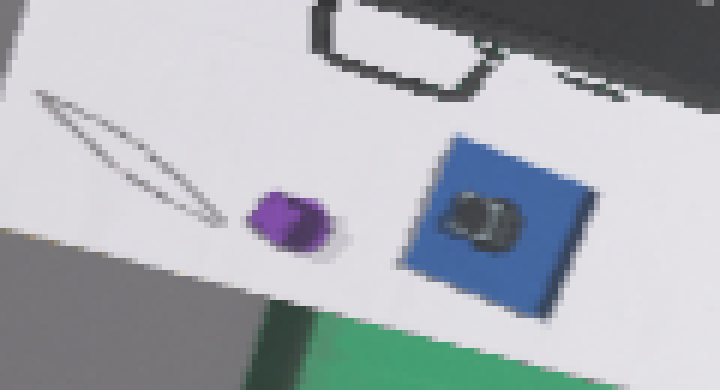

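```bash
python3 - <<'E'
from h import *
import pickle
d=pickle.load(open("top0.pkl","rb"));f=d["frame"].astype(int)
def mask(a,b,c,e,fn):
    m=np.zeros(f.shape[:2],np.uint8);s=f[c:e,a:b];m[c:e,a:b]=fn(s[...,0],s[...,1],s[...,2])*255;return m
def quad(m):
    P=np.argwhere(m>0)[:,::-1].astype(np.float32);rc=cv2.minAreaRect(P);return rc,cv2.boxPoints(rc)
# tile
m=mask(390,432,210,246,lambda r,g,b:(r+g+b)<300)
n,l,st,c=cv2.connectedComponentsWithStats(m);i=1+np.argmax(st[1:,4]);m=(l==i).astype(np.uint8)
cs=max(cv2.findContours(m,0,1)[0],key=cv2.contourArea)
rc=cv2.minAreaRect(cs);print("tile px",rc)
B=np.array([onz(d,u,v,.012) for u,v in cv2.boxPoints(rc)])
print("tile",B.mean(0).round(4),[np.linalg.norm(B[k]-B[k-1]).round(4) for k in range(4)],[np.degrees(np.arctan2(*(B[k]-B[k-1])[[1,0]])).round(1) for k in range(4)])
# white ring
s=f[215:245,395:430];P=[(u+395,v+215) for v,u in np.argwhere(s.sum(2)>240) if cv2.pointPolygonTest(cv2.boxPoints(rc)*.75+.25*np.array(rc[0],np.float32),(float(u+395),float(v+215)),False)>0]
M=np.mean(P,0);print("ring px",M,len(P),onz(d,*M,.012))
# stand blue
m=mask(295,345,180,235,lambda r,g,b:(b-r>60))
vs,us=np.nonzero(m);print(len(us))
hull=cv2.convexHull(np.stack([us,vs],1).astype(np.int32));q=cv2.approxPolyDP(hull,4,True)[:,0];print("stand corners",q.tolist())
np.save("standmask.npy",m)
# holder
m=mask(230,275,178,216,lambda r,g,b:(b-r>50))
vs,us=np.nonzero(m);hull=cv2.convexHull(np.stack([us,vs],1).astype(np.int32));q=cv2.approxPolyDP(hull,2.5,True)[:,0];print("holder",q.tolist())
E
```

```text
tile px ((411.7190856933594, 227.930419921875), (29.005504608154297, 20.318212509155273), 21.037511825561523)
tile [ 0.4269 -0.3659  0.012 ] [np.float64(0.0868), np.float64(0.0618), np.float64(0.0871), np.float64(0.0616)] [np.float64(69.3), np.float64(-21.4), np.float64(-110.9), np.float64(158.3)]
ring px [418.1025641  230.20512821] 39 [ 0.42013798 -0.38510606  0.012     ]
212
stand corners [[342, 194], [333, 227], [306, 220], [314, 187]]
holder [[267, 191], [258, 212], [238, 204], [246, 183]]
```

```bash
python3 - <<'E'
from h import *
import pickle
d=pickle.load(open("top0.pkl","rb"))
c=np.array([onz(d,u,v,z) for (u,v),z in zip([(342,193.5),(333.5,227),(305.8,219.8),(314,186.5)],[.0607,.0224,.0224,.0607])])
print(c.round(4))
hi=(c[0]+c[3])/2;lo=(c[1]+c[2])/2
print("across",np.linalg.norm(c[0]-c[3]),np.linalg.norm(c[1]-c[2]),"along xy",np.linalg.norm((hi-lo)[:2]))
y1=np.degrees(np.arctan2(*(hi-lo)[[1,0]]))
a=c[3]-c[0];b=c[2]-c[1]
print("yaw along",y1,"yaw across",np.degrees(np.arctan2(a[1],a[0]))-90,np.degrees(np.arctan2(b[1],b[0]))-90)
mid=(hi+lo)/2;t=np.radians(y1);print("mid",mid,"bed centre",mid[:2]+.0027*np.array([np.cos(t),np.sin(t)]))
h=np.array([onz(d,u,v,.05) for u,v in [(246.2,183),(267.5,191.5),(258.5,212.5),(237.5,204)]])
print(h.round(4),h.mean(0))
print([np.linalg.norm(h[k]-h[k-1]).round(4) for k in range(4)],[np.degrees(np.arctan2(*(h[k]-h[k-1])[[1,0]])).round(1) for k in range(4)])
# probe cap: px
print("cap top z.106?", proj(d,[*h.mean(0)[:2],.05+.056]), proj(d,[*h.mean(0)[:2],.054]))
E
```

```text
[[ 0.5262 -0.1532  0.0607]
 [ 0.428  -0.1291  0.0224]
 [ 0.4491 -0.0453  0.0224]
 [ 0.5465 -0.0706  0.0607]]
across 0.08509796880625282 0.08636527253642069 along xy 0.1008157776650949
yaw along -14.17686128907934 yaw across -13.796710619886525 -14.155228429446112
mid [ 0.48744783 -0.0995374   0.04155   ] bed centre [ 0.4900656  -0.10019867]
[[0.557  0.1325 0.05  ]
 [0.5319 0.0683 0.05  ]
 [0.4692 0.0939 0.05  ]
 [0.4941 0.157  0.05  ]] [0.51304413 0.11290525 0.05      ]
[np.float64(0.0676), np.float64(0.069), np.float64(0.0677), np.float64(0.0679)] [np.float64(-21.3), np.float64(-111.4), np.float64(157.8), np.float64(68.5)]
cap top z.106? (np.float64(248.96666091856116), np.float64(196.23359834003077)) (np.float64(252.18357222755418), np.float64(197.6209072121419))
```

```bash
cat >> h.py <<'E'
BED=np.array([0.4901,-0.1002,0.034]); BYAW=-14.1
TILE=np.array([0.4269,-0.3659,0.]); TYAW=159.2
HOLD=np.array([0.5130,0.1129,0.])
def down(yaw):  # tool z down, tool y along yaw(deg)
    t=np.radians(yaw);y=np.array([np.cos(t),np.sin(t),0]);z=np.array([0,0,-1.]);return R.from_matrix(np.stack([np.cross(y,z),y,z],1))
def bedR(yaw=None):
    return R.from_euler('z',BYAW if yaw is None else yaw,degrees=True)*R.from_euler('y',-20,degrees=True)
def info(s):
    q=R.from_quat(s["orientation"]);m=q.as_matrix();p=s["tcp_pos"]
    print("t",round(s["clock"],2),"tcp",p.round(4),"grasp",(p+.164*m[:,2]).round(4),"yaw_y",np.degrees(np.arctan2(m[1,1],m[0,1])).round(2),"z",m[:,2].round(4),"F",np.round(s["ft_force"],1),"gap",round(s["finger_gap"],3),"q",s["joints"].round(2))
def rows(s,P,Q,n=None):
    q0=R.from_quat(s["orientation"]);p0=np.array(s["tcp_pos"]);w=(q0.inv()*Q).as_rotvec()
    if n is None:n=max(1,int(np.ceil(max(np.linalg.norm(w)/.14,np.linalg.norm(P-p0)/.048))))
    for k in range(n):
        a=q0*R.from_rotvec(w*k/n);print((a.inv().apply((P-p0)/n)*100).round(2).tolist()+(w/n).round(4).tolist())
E
python3 - <<'E'
from plant import r
from h import *
import pickle
d=pickle.load(open("top0.pkl","rb"))
s=r.read_state();info(s)
for a in(.0585,-.0585,.095,-.095):
    t=np.radians(-20.9);print(a,proj(d,TILE+[a*np.cos(t),a*np.sin(t),.02]))
for y in(-20.8,159.2):
    print(y);rows(s,np.array([TILE[0],TILE[1],.30]),down(y))
E
```

```text
t 0.2 tcp [ 0.2666 -0.5651  0.4041] grasp [ 0.2665 -0.5649  0.2401] yaw_y 115.25 z [-7.0e-04  1.2e-03 -1.0e+00] F [-0.3 -0.   0.6] gap 0.998 q [-0.87  0.39  0.01 -0.   -1.19 -0.26]
0.0585 (np.float64(418.9309778748827), np.float64(209.78893933730467))
-0.0585 (np.float64(405.45969534124265), np.float64(246.14770840219634))
0.095 (np.float64(423.0948211463774), np.float64(198.55079511810146))
-0.095 (np.float64(401.2179323819836), np.float64(257.59615657174425))
-20.8
[-1.35, 0.66, 0.61, 0.0, -0.0001, 0.1397]
[-1.25, 0.84, 0.61, 0.0, -0.0001, 0.1397]
[-1.12, 1.0, 0.61, 0.0, -0.0001, 0.1397]
[-0.97, 1.15, 0.61, 0.0, -0.0001, 0.1397]
[-0.8, 1.27, 0.61, 0.0, -0.0001, 0.1397]
[-0.61, 1.37, 0.61, 0.0, -0.0001, 0.1397]
[-0.42, 1.44, 0.61, 0.0, -0.0001, 0.1397]
[-0.21, 1.49, 0.61, 0.0, -0.0001, 0.1397]
[-0.0, 1.5, 0.61, 0.0, -0.0001, 0.1397]
[0.21, 1.49, 0.61, 0.0, -0.0001, 0.1397]
[0.41, 1.45, 0.61, 0.0, -0.0001, 0.1397]
[0.61, 1.37, 0.61, 0.0, -0.0001, 0.1397]
[0.8, 1.28, 0.61, 0.0, -0.0001, 0.1397]
[0.97, 1.15, 0.61, 0.0, -0.0001, 0.1397]
[1.12, 1.01, 0.61, 0.0, -0.0001, 0.1397]
[1.25, 0.84, 0.61, 0.0, -0.0001, 0.1397]
[1.35, 0.66, 0.61, 0.0, -0.0001, 0.1397]
159.2
[-3.83, 1.86, 1.74, 0.0002, 0.0001, -0.1279]
[-4.04, 1.36, 1.74, 0.0002, 0.0001, -0.1279]
[-4.18, 0.83, 1.74, 0.0002, 0.0001, -0.1279]
[-4.25, 0.29, 1.74, 0.0002, 0.0001, -0.1279]
[-4.25, -0.25, 1.73, 0.0002, 0.0001, -0.1279]
[-4.19, -0.79, 1.73, 0.0002, 0.0001, -0.1279]
```

step_arm(
  plan=[
    [[-3.83,1.86,1.74,0,0,-0.128],[-4.04,1.36,1.74,0,0,-0.128],[-4.18,0.83,1.74,0,0,-0.128],[-4.25,0.29,1.74,0,0,-0.128],[-4.25,-0.25,1.73,0,0,-0.128]],
  ],
  grip=0,
  force=20,
)

```text
clock: 0.7
tcp_pos: [0.4009, -0.3979, 0.3172]
orientation: [-0.517, 0.856, -0.0, 0.0]
ft_force: [0.2, -0.1, -0.4]
finger_gap: 1.002
```

step_arm(
  plan=[
    [[-4.19,-0.79,1.73,0,0,-0.128],[0,0,0,0,0,0],[0,0,0,0,0,0],[0,0,0,0,0,0],[0,0,0,0,0,0]],
  ],
)

```text
clock: 1.2
tcp_pos: [0.4263, -0.3669, 0.3011]
orientation: [-0.567, 0.823, -0.0, 0.0]
ft_force: [0.2, 1.2, -0.1]
finger_gap: 0.999
```

```bash
python3 - <<'E'
from plant import r
from h import *
s=r.read_state();info(s)
rows(s,np.array([TILE[0],TILE[1],.30]),down(159.2))
d=r.get_image("wrist");cv2.imwrite("pics/w1.png",d["frame"][:,:,::-1])
import pickle;pickle.dump(d,open("w1.pkl","wb"))
E
```

```text
t 1.2 tcp [ 0.4263 -0.3669  0.3011] grasp [ 0.4265 -0.367   0.1371] yaw_y 159.15 z [ 9.e-04 -6.e-04 -1.e+00] F [ 0.2  1.2 -0.1] gap 0.999 q [-0.42  0.38 -0.29  0.   -0.9   0.06]
[-0.12, -0.02, 0.11, -0.0011, -0.0002, -0.0009]
```

View pics/w1.png

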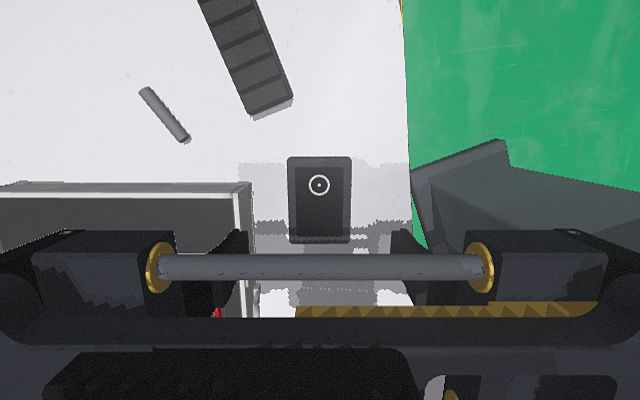

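The wrist view shows the tile between the fingers, spanning about (288–350, 157–243), with its ring at (319,185). I'll cross-check the tile pose from this view.

```bash
python3 - <<'E'
from plant import r
from h import *
import pickle
d=pickle.load(open("w1.pkl","rb"));f=d["frame"].astype(int)
m=((f.sum(2)<330)).astype(np.uint8);m[:150]=0;m[246:]=0;m[:,:275]=0;m[:,365:]=0
us=[];
for v in range(170,225,6):
    u=np.nonzero(m[v])[0];us.append((v,u.min(),u.max()))
A=np.array([(onz(d,a-.5,v,.012),onz(d,b+.5,v,.012)) for v,a,b in us])
print("width",np.linalg.norm(A[:,0]-A[:,1],axis=1).round(4))
mid=A.mean(1);dd=mid[0]-mid[-1];print("yaw of +y",np.degrees(np.arctan2(dd[1],dd[0])))
for e in(0,1):
  dd=A[0,e]-A[-1,e];print(np.degrees(np.arctan2(dd[1],dd[0])))
v0=[np.nonzero(m[:,u])[0] for u in range(300,342,6)]
print([(v.min(),v.max()) for v in v0])
top=onz(d,319.5,np.mean([v.min() for v in v0])-.5,.012);bot=onz(d,319.5,242.5,.012);print(top,bot,np.linalg.norm(top-bot),(top+bot)/2)
ring=onz(d,319,185,.012);print("ring",ring)
E
```

```text
width [0.061  0.0613 0.0607 0.061  0.0614 0.0617 0.0621 0.0614 0.0618 0.0611]
yaw of +y -110.40451563333542
-110.46700711719843
-110.34202145874401
[(np.int64(157), np.int64(243)), (np.int64(157), np.int64(243)), (np.int64(157), np.int64(243)), (np.int64(157), np.int64(243)), (np.int64(157), np.int64(243)), (np.int64(157), np.int64(243)), (np.int64(157), np.int64(243))]
[ 0.41046129 -0.40777533  0.012     ] [ 0.44145662 -0.32652834  0.012     ] 0.08695851710575747 [ 0.42595895 -0.36715184  0.012     ]
ring [ 0.42064412 -0.38243873  0.012     ]
```

step_arm(
  plan=[
    [[0,0,3,0,0,-0.007],[0,0,3,0,0,0],[0,0,3,0,0,0],[0,0,2,0,0,0],[0,0,0.4,0,0,0]],
  ],
)

```text
clock: 1.75
tcp_pos: [0.4255, -0.3664, 0.1844]
orientation: [-0.57, 0.821, 0.002, -0.001]
ft_force: [-0.7, -0.2, 0.6]
finger_gap: 0.998
```

```bash
python3 - <<'E'
from plant import r
from h import *
s=r.read_state();info(s)
d=r.get_image("wrist");cv2.imwrite("pics/w2.png",d["frame"][:,:,::-1])
E
```

```text
t 1.75 tcp [ 0.4255 -0.3664  0.1844] grasp [ 0.4249 -0.3661  0.0204] yaw_y 159.53 z [-0.0042  0.0022 -1.    ] F [-0.7 -0.2  0.6] gap 0.998 q [-0.42  0.53 -0.4  -0.   -0.64  0.07]
```

View pics/w2.png

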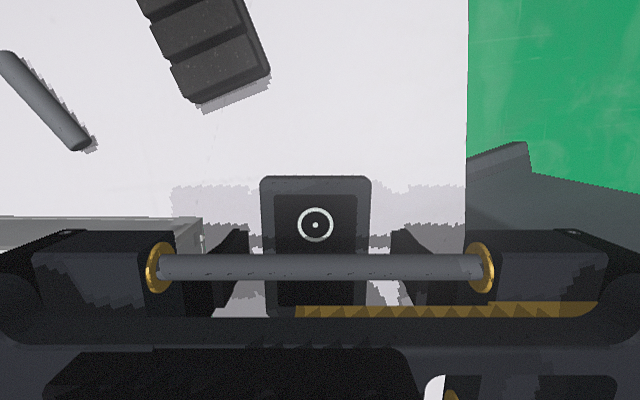

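The tile sits centred between the open fingers, spanning columns 260–371. Closing on it now.

step_arm(
  plan=[
    [[0,0,0,0,0,0],[0,0,0,0,0,0],[0,0,0,0,0,0],[0,0,0,0,0,0],[0,0,0,0,0,0]],
  ],
  grip=255,
  force=25,
)

```text
clock: 2.3
tcp_pos: [0.4271, -0.3661, 0.1875]
orientation: [-0.571, 0.821, -0.001, 0.0]
ft_force: [-1.4, 0.8, 3.3]
finger_gap: 0.708
```

step_arm(
  plan=[
    [[0,0,0,0,0,0],[0,0,0,0,0,0],[0,0,-1,0,0,0],[0,0,-2,0,0,0],[0,0,-2,0,0,0]],
  ],
)

```text
clock: 2.8
tcp_pos: [0.4266, -0.3659, 0.2368]
orientation: [-0.571, 0.821, 0.001, -0.0]
ft_force: [0.9, -0.1, -1.0]
finger_gap: 0.706
```

```bash
python3 - <<'E'
from plant import r
from h import *
s=r.read_state();info(s)
d=r.get_image("wrist");cv2.imwrite("pics/w3.png",d["frame"][:,:,::-1])
E
```

```text
t 2.8 tcp [ 0.4266 -0.3659  0.2368] grasp [ 0.4264 -0.3657  0.0728] yaw_y 159.66 z [-1.7e-03  9.0e-04 -1.0e+00] F [ 0.9 -0.1 -1. ] gap 0.706 q [-0.42  0.46 -0.36 -0.   -0.76  0.07]
```

View pics/w3.png

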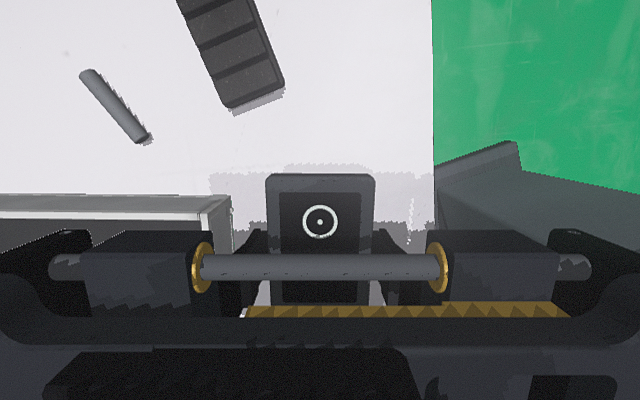

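```bash
cat >> h.py <<'E'
def toolpt(s,d,u,v,tz):
    q=R.from_quat(s["orientation"]);o,w=ray(d,u,v);o=q.inv().apply(o-s["tcp_pos"]);w=q.inv().apply(w);return o+w*(tz-o[2])/w[2]
def bedtool(byaw=None):
    M=bedR(byaw).as_matrix();return R.from_matrix(np.stack([-M[:,0],M[:,1],-M[:,2]],1))
E
python3 - <<'E'
from plant import r
from h import *
s=r.read_state();d=r.get_image("wrist");f=d["frame"].astype(int)
m=(f.sum(2)>450);m[:195]=0;m[245:]=0;m[:,295:348]&=True;m[:,:295]=0;m[:,348:]=0
v,u=np.nonzero(m);print(u.min(),u.max(),v.min(),v.max())
print("ring tool",toolpt(s,d,(u.min()+u.max())/2,(v.min()+v.max())/2,.175))
print("top edge",toolpt(s,d,320,173,.175),"L/R",toolpt(s,d,265.5,195,.175),toolpt(s,d,375.5,195,.175))
bz=bedR().as_matrix()[:,2];Q=bedtool()
P=BED+bz*.247;print("hover",P)
info(s)
rows(s,P,Q)
E
```

```text
303 337 205 237
ring tool [0.0179381  0.00074769 0.175     ]
top edge [0.04576841 0.00074883 0.175     ] L/R [ 0.03334438 -0.0298918   0.175     ] [0.03329364 0.03196121 0.175     ]
hover [ 0.40816621 -0.07961965  0.26610408]
t 2.85 tcp [ 0.4278 -0.3665  0.2406] grasp [ 0.4285 -0.367   0.0766] yaw_y 159.72 z [ 0.0045 -0.0031 -1.    ] F [ 0.4 -0.2  0.9] gap 0.71 q [-0.42  0.45 -0.35  0.   -0.76  0.07]
[-2.38, 1.07, -0.24, 0.0227, -0.0256, 0.1316]
[-2.23, 1.37, -0.21, 0.0227, -0.0256, 0.1316]
[-2.04, 1.65, -0.19, 0.0227, -0.0256, 0.1316]
[-1.81, 1.89, -0.18, 0.0227, -0.0256, 0.1316]
[-1.55, 2.11, -0.18, 0.0227, -0.0256, 0.1316]
[-1.26, 2.29, -0.2, 0.0227, -0.0256, 0.1316]
[-0.96, 2.43, -0.22, 0.0227, -0.0256, 0.1316]
[-0.64, 2.53, -0.26, 0.0227, -0.0256, 0.1316]
[-0.3, 2.59, -0.3, 0.0227, -0.0256, 0.1316]
[0.03, 2.6, -0.36, 0.0227, -0.0256, 0.1316]
[0.36, 2.57, -0.42, 0.0227, -0.0256, 0.1316]
```

step_arm(
  plan=[
    [[0,0,-3.5,0,0,0],[-2.38,1.07,-0.24,0.0227,-0.0256,0.1316],[-2.23,1.37,-0.21,0.0227,-0.0256,0.1316],[-2.04,1.65,-0.19,0.0227,-0.0256,0.1316],[-1.81,1.89,-0.18,0.0227,-0.0256,0.1316]],
  ],
)

```text
clock: 3.4
tcp_pos: [0.4194, -0.2607, 0.2805]
orientation: [-0.334, 0.94, -0.007, 0.067]
ft_force: [1.1, 0.4, -0.9]
finger_gap: 0.709
```

step_arm(
  plan=[
    [[-1.55,2.11,-0.18,0.0227,-0.0256,0.1316],[-1.26,2.29,-0.2,0.0227,-0.0256,0.1316],[-0.96,2.43,-0.22,0.0227,-0.0256,0.1316],[-0.64,2.53,-0.26,0.0227,-0.0256,0.1316],[-0.3,2.59,-0.3,0.0227,-0.0256,0.1316]],
  ],
)

```text
clock: 3.9
tcp_pos: [0.4112, -0.1418, 0.2918]
orientation: [-0.037, 0.99, -0.017, 0.137]
ft_force: [0.2, -0.1, -0.3]
finger_gap: 0.707
```

step_arm(
  plan=[
    [[0.03,2.6,-0.36,0.0227,-0.0256,0.1316],[0.36,2.57,-0.42,0.0227,-0.0256,0.1316],[0,0,0,0,0,0],[0,0,0,0,0,0],[0,0,0,0,0,0]],
  ],
)

```text
clock: 4.4
tcp_pos: [0.4076, -0.1108, 0.2952]
orientation: [0.048, 0.987, -0.023, 0.153]
ft_force: [0.3, 0.5, -1.2]
finger_gap: 0.706
```

```bash
python3 - <<'E'
from plant import r
from h import *
import pickle
s=r.read_state();info(s)
bz=bedR().as_matrix()[:,2];rows(s,BED+bz*.247,bedtool())
for n in("wrist","top"):
    d=r.get_image(n);pickle.dump(d,open(n+"4.pkl","wb"));cv2.imwrite(f"pics/{n}4.png",d["frame"][:,:,::-1])
E
```

```text
t 4.4 tcp [ 0.4076 -0.1108  0.2952] grasp [ 0.4569 -0.1205  0.1391] yaw_y 84.21 z [ 0.3007 -0.0592 -0.9519] F [ 0.3  0.5 -1.2] gap 0.706 q [ 0.14  0.11 -0.81  0.28 -0.37 -2.05]
[0.55, 1.59, 1.3, 0.0093, -0.0184, 0.0734]
[0.69, 1.56, 1.28, 0.0093, -0.0184, 0.0734]
```

View pics/wrist4.png

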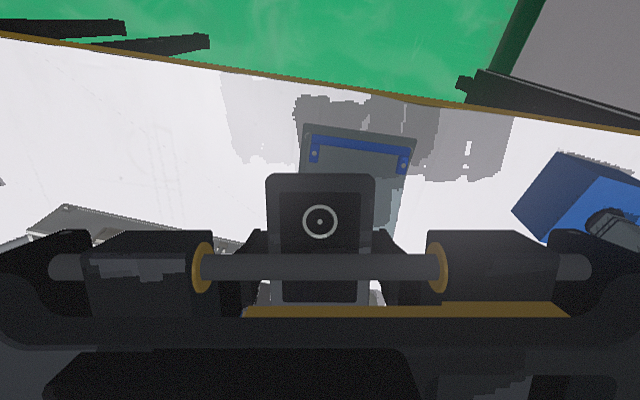

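View pics/top4.png

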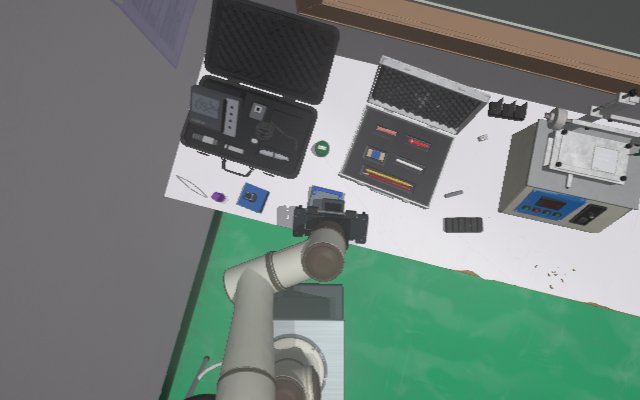

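The wrist view shows the tile still held squarely, with the ring at (319,221) and the stand's blue low lip behind it at (315–405, 140–170). The arm lagged its commands because joint 5 is near its limit. Before going down I'll check reach with a small kinematic fit to the joint readings.

```bash
cat > kin.py <<'E'
from h import *
from scipy.optimize import least_squares
D=[([-.8714,.3856,.0066,-.0005,-1.194,-.2586],[.2666,-.5651,.404],[-7e-4,1.2e-3,-1]),
([-.42,.38,-.29,0,-.9,.06],[.4263,-.3669,.3011],[9e-4,-6e-4,-1]),
([-.42,.53,-.40,0,-.64,.07],[.4255,-.3664,.1844],[-.0042,.0022,-1]),
([-.42,.46,-.36,0,-.76,.07],[.4266,-.3659,.2368],[-.0017,.0009,-1])]
def fk(p,q):
    a,L2,L3,L4,h,off,d=p
    f=q[1]-q[2]
    r=a+L2*np.sin(q[1])+L3*np.cos(f)+L4*np.sin(f); z=h+L2*np.cos(q[1])-L3*np.sin(f)+L4*np.cos(f)
    e=np.array([np.cos(q[0]),np.sin(q[0]),0]);n=np.array([-e[1],e[0],0])
    return e*r+np.array([0,0,z])+n*off
E
python3 - <<'E'
from kin import *
from plant import r
s=r.read_state();m=R.from_quat(s["orientation"]).as_matrix()
DD=D+[(list(s["joints"]),s["tcp_pos"],m[:,2])]
def res(p): 
    return np.concatenate([fk(p,q)+p[6]*np.array(z)-t for q,t,z in DD]+[np.array([p[0],p[4]-.3,p[6]-.1,p[3]])*.003])
o=least_squares(res,[0,.4,.4,0,.3,-.16,.1]);print(o.x.round(3),np.abs(res(o.x)).max())
print(s["joints"])
E
```

```text
[ 0.007  0.589  0.408 -0.009  0.271 -0.157  0.254] 0.016462078200843833
[ 0.13815025  0.10911803 -0.8105989   0.28200837 -0.36868215 -2.05513179]
```

step_arm(
  plan=[
    [[0.3,0.8,0,0.0045,-0.009,0.036],[0.3,0.8,0,0.0045,-0.009,0.036],[0.3,0.8,0,0.0045,-0.009,0.036],[0.3,0.8,0,0.0045,-0.009,0.036],[0,0,0,0,0,0]],
  ],
)

```text
clock: 5.0
tcp_pos: [0.4006, -0.0774, 0.2905]
orientation: [0.119, 0.978, -0.022, 0.172]
ft_force: [-0.6, -0.3, -1.1]
finger_gap: 0.707
```

```bash
python3 - <<'E'
from plant import r
from h import *
import pickle
s=r.read_state();info(s)
bz=bedR().as_matrix()[:,2];rows(s,BED+bz*.247,bedtool())
for n in("wrist",):
    d=r.get_image(n);pickle.dump(d,open(n+"5.pkl","wb"));cv2.imwrite(f"pics/{n}5.png",d["frame"][:,:,::-1])
E
```

```text
t 5.0 tcp [ 0.4006 -0.0774  0.2905] grasp [ 0.4548 -0.0911  0.1363] yaw_y 76.1 z [ 0.3304 -0.0832 -0.9402] F [-0.6 -0.3 -1.1] gap 0.707 q [ 0.19  0.08 -0.94  0.58 -0.27 -2.54]
[0.09, -0.03, 2.56, -0.0002, -0.0014, 0.0038]
```

View pics/wrist5.png

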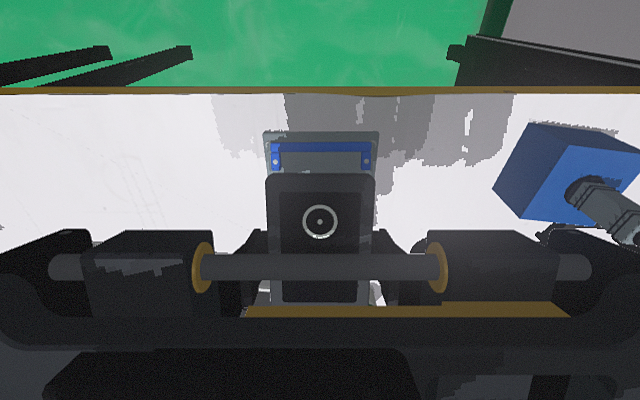

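```bash
python3 - <<'E'
from plant import r
from h import *
s=r.read_state();d=r.get_image("wrist");f=d["frame"].astype(int)
m=((f[...,2]-f[...,0])>60).astype(np.uint8);m[:,:240]=0;m[:,400:]=0
v,u=np.nonzero(m);print(u.min(),u.max(),v.min(),v.max())
for vv in range(138,174,3):
    x=np.nonzero(m[vv])[0];print(vv,(x.min(),x.max(),len(x)) if len(x) else None)
tz=.2726-.008
for a in[(u.min()-.5,146),(u.max()+.5,146),(320,v.min()-.5)]:print(toolpt(s,d,*a,tz))
E
```

```text
240 399 0 169
138 None
141 None
144 (np.int64(270), np.int64(370), 98)
147 (np.int64(271), np.int64(370), 94)
150 (np.int64(271), np.int64(366), 88)
153 (np.int64(271), np.int64(370), 17)
156 (np.int64(271), np.int64(369), 17)
159 (np.int64(271), np.int64(370), 10)
162 (np.int64(271), np.int64(370), 8)
165 (np.int64(271), np.int64(369), 17)
168 (np.int64(272), np.int64(369), 15)
171 None
[ 0.05507819 -0.06794159  0.2646    ]
[0.05505261 0.06778161 0.2646    ]
[0.16314407 0.00032904 0.2646    ]
```

```bash
python3 - <<'E'
from plant import r
from h import *
s=r.read_state();d=r.get_image("wrist");f=d["frame"].astype(int)
m=((f[...,2]-f[...,0])>60).astype(np.uint8);m[:,:260]=0;m[:,380:]=0;m[:130]=0
print("rows of lip", [(u,np.nonzero(m[:,u])[0][[0,-1]]) for u in(290,320,350)], [(u,np.nonzero(m[:,u])[0][[0,-1]]) for u in(273,366)])
tz=.2726-.008
for a in[(269.5,144),(370.5,144),(320,141.5),(320,150.5),(270,169.5),(370,169.5)]:print(a,toolpt(s,d,*a,tz).round(4))
cv2.imwrite("pics/z5.png",cv2.resize(d["frame"][120:220,250:390,::-1],None,fx=5,fy=5,interpolation=0))
E
```

```text
rows of lip [(290, array([142, 149])), (320, array([142, 149])), (350, array([141, 149]))] [(273, array([142, 169])), (366, array([142, 168]))]
(269.5, 144) [ 0.0567 -0.0424  0.2646]
(370.5, 144) [0.0567 0.0431 0.2646]
(320, 141.5) [0.0588 0.0004 0.2646]
(320, 150.5) [0.0513 0.0004 0.2646]
(270, 169.5) [ 0.035  -0.043   0.2646]
(370, 169.5) [0.035  0.0437 0.2646]
```

View pics/z5.png

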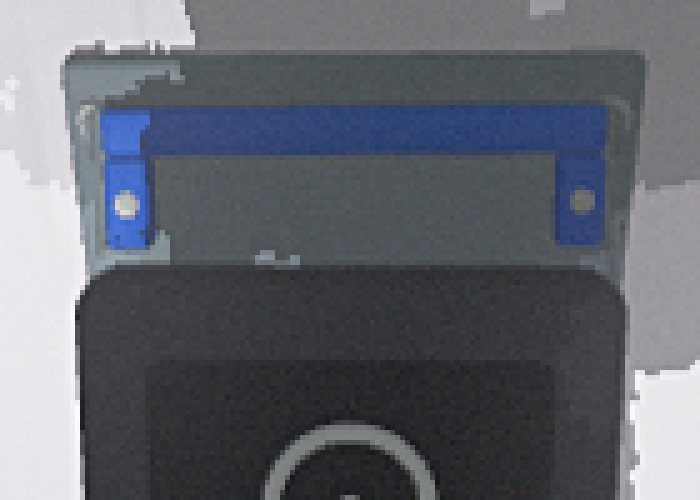

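The lip's centre is about 0.4 mm off across the tool and about 2.5 mm further down-slope than the top view gave. I'll shift 2 mm along tool x and descend.

step_arm(
  plan=[
    [[0.2,0.04,1,0,-0.0014,0.004],[0,0,1.5,0,0,0],[0,0,1.5,0,0,0],[0,0,1.5,0,0,0],[0,0,1,0,0,0]],
  ],
)

```text
clock: 5.65
tcp_pos: [0.4305, -0.0854, 0.2539]
orientation: [0.122, 0.98, -0.018, 0.157]
ft_force: [0.1, -0.3, 0.1]
finger_gap: 0.708
```

```bash
python3 - <<'E'
from plant import r
from h import *
s=r.read_state();info(s)
q=bedtool();print("in tool: TCP in bed",bedR().inv().apply(s["tcp_pos"]-BED).round(4), (R.from_quat(s["orientation"]).inv()*q).as_rotvec().round(4))
d=r.get_image("wrist");cv2.imwrite("pics/w6.png",d["frame"][:,:,::-1])
E
```

```text
t 5.65 tcp [ 0.4305 -0.0854  0.2539] grasp [ 0.4802 -0.0973  0.0981] yaw_y 75.86 z [ 0.3029 -0.0726 -0.9502] F [ 0.1 -0.3  0.1] gap 0.708 q [ 0.11  0.2  -0.95  0.72 -0.16 -2.63]
in tool: TCP in bed [ 1.750e-02 -2.000e-04  2.277e-01] [ 0.0034 -0.0323 -0.002 ]
```

View pics/w6.png

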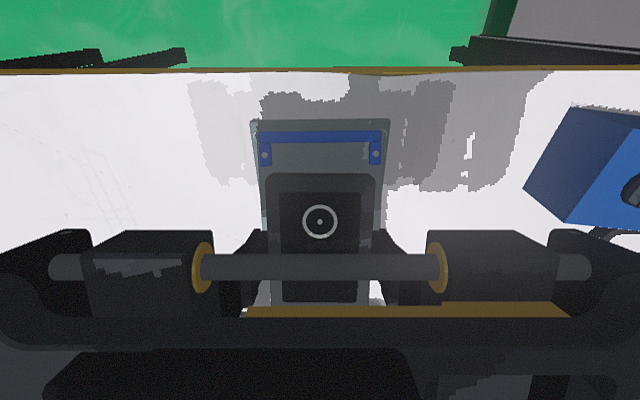

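Joint 5 has reached its limit (-0.16), so a full 20° tool tilt isn't reachable here. I'll use about a 10° tool tilt instead. The up-slope end will touch first, and under light grip the tile will pivot down between the pads.

```bash
cat >> h.py <<'E'
def tiltool(t):  # tool at stand, tilt t deg from vertical instead of 20
    M=(R.from_euler('z',BYAW,degrees=True)*R.from_euler('y',-t,degrees=True)).as_matrix();return R.from_matrix(np.stack([-M[:,0],M[:,1],-M[:,2]],1))
E
python3 - <<'E'
from plant import r
from h import *
s=r.read_state();info(s)
b=bedR().as_matrix();C=BED-.002*b[:,0]+.035*b[:,2]
Q=tiltool(10);P=C-.187*Q.as_matrix()[:,2];print(P);rows(s,P,Q)
E
```

```text
t 5.7 tcp [ 0.4311 -0.0852  0.2536] grasp [ 0.4807 -0.0971  0.0977] yaw_y 75.86 z [ 0.3026 -0.0724 -0.9504] F [ 0.7  0.3 -1.2] gap 0.71 q [ 0.11  0.2  -0.95  0.72 -0.16 -2.63]
[ 0.4451733  -0.08891519  0.25036425]
[-0.64, -0.01, 0.38, 0.0018, 0.0709, -0.0008]
[-0.67, -0.01, 0.33, 0.0018, 0.0709, -0.0008]
```

step_arm(
  plan=[
    [[-0.32,0,0.18,0.001,0.036,0],[-0.32,0,0.18,0.001,0.036,0],[-0.33,0,0.18,0.001,0.036,0],[-0.34,0,0.17,0.001,0.036,0],[0,0,0,0,0,0]],
  ],
)

```text
clock: 6.2
tcp_pos: [0.4449, -0.0892, 0.2519]
orientation: [0.123, 0.988, -0.012, 0.091]
ft_force: [0.7, -0.9, -0.9]
finger_gap: 0.71
```

```bash
python3 - <<'E'
from plant import r
from h import *
s=r.read_state();info(s)
b=bedR().as_matrix();C=BED-.002*b[:,0]+.012*b[:,2]
Q=tiltool(10);P=C-.187*Q.as_matrix()[:,2];print(P);rows(s,P,Q,4)
d=r.get_image("wrist");cv2.imwrite("pics/w7.png",d["frame"][:,:,::-1])
E
```

```text
t 6.2 tcp [ 0.4449 -0.0892  0.2519] grasp [ 0.474  -0.0969  0.0907] yaw_y 75.74 z [ 0.1775 -0.0468 -0.983 ] F [ 0.7 -0.9 -0.9] gap 0.71 q [ 0.18  0.25 -0.73  0.19 -0.43 -2.16]
[ 0.45280276 -0.09083158  0.22875132]
[-0.09, 0.01, 0.61, -0.0005, 0.0025, -0.0006]
[-0.09, 0.01, 0.61, -0.0005, 0.0025, -0.0006]
[-0.1, 0.01, 0.61, -0.0005, 0.0025, -0.0006]
[-0.1, 0.01, 0.61, -0.0005, 0.0025, -0.0006]
```

View pics/w7.png

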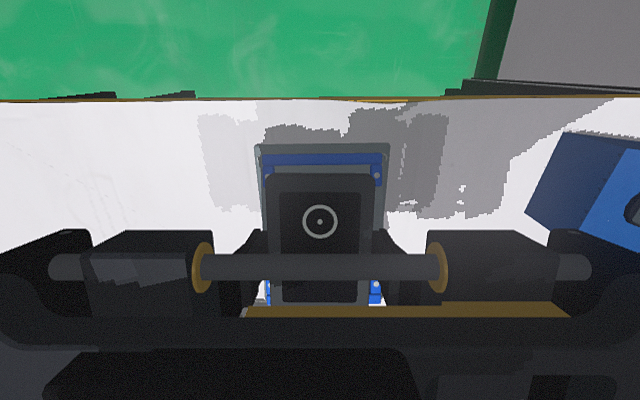

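step_arm(
  plan=[
    [[-0.09,0.02,0.6,0,0.0025,0],[-0.09,0.02,0.6,0,0.0025,0],[-0.1,0.02,0.6,0,0.0025,0],[-0.1,0.02,0.6,0,0.0025,0],[0,0,0,0,0,0]],
  ],
)

```text
clock: 6.75
tcp_pos: [0.4513, -0.0909, 0.2275]
orientation: [0.123, 0.989, -0.012, 0.084]
ft_force: [0.1, -1.1, -0.9]
finger_gap: 0.708
```

```bash
python3 - <<'E'
from plant import r
from h import *
s=r.read_state();info(s)
b=bedR();m=R.from_quat(s["orientation"]).as_matrix();c=s["tcp_pos"]+.187*m[:,2];print("tile in bed",b.inv().apply(c-BED).round(4))
for n in("wrist","scene"):
    d=r.get_image(n);f=d["frame"][:,:,::-1]
    if n=="scene":f=cv2.resize(f[150:260,200:400],None,fx=4,fy=4)
    cv2.imwrite(f"pics/{n}8.png",f)
E
```

```text
t 6.75 tcp [ 0.4513 -0.0909  0.2275] grasp [ 0.4782 -0.0984  0.0659] yaw_y 75.74 z [ 0.1637 -0.0455 -0.9855] F [ 0.1 -1.1 -0.9] gap 0.708 q [ 0.17  0.31 -0.74  0.2  -0.38 -2.17]
tile in bed [-0.0044 -0.0013  0.0114]
```

View pics/wrist8.png

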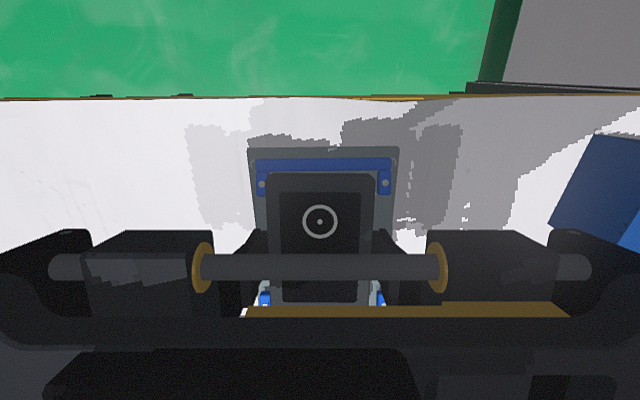

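View pics/scene8.png

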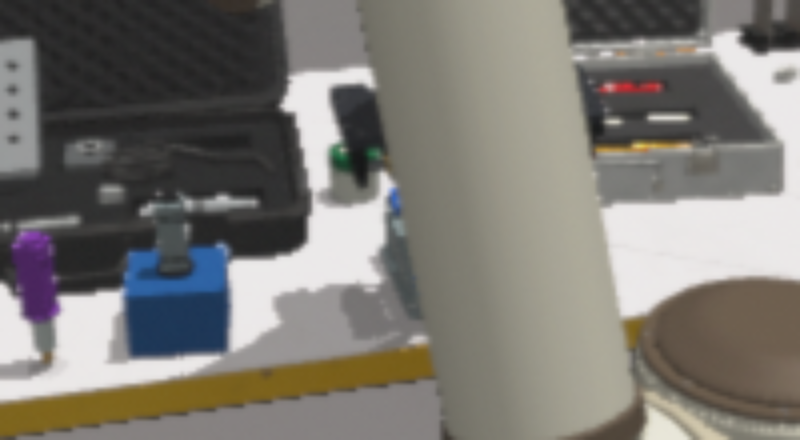

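step_arm(
  plan=[
    [[-0.2,0.1,0,0,0,0],[-0.05,0,0.3,0,0,0],[-0.05,0,0.3,0,0,0],[-0.05,0,0.3,0,0,0],[0,0,0,0,0,0]],
  ],
  force=6,
)

```text
clock: 7.35
tcp_pos: [0.4565, -0.0911, 0.2199]
orientation: [0.123, 0.989, -0.012, 0.085]
ft_force: [-0.5, 0.1, -0.3]
finger_gap: 0.715
```

```bash
python3 - <<'E'
from plant import r
from h import *
s=r.read_state();info(s)
b=bedR();m=R.from_quat(s["orientation"]).as_matrix();c=s["tcp_pos"]+.187*m[:,2];print("tile in bed",b.inv().apply(c-BED).round(4))
for n in("wrist",):
    d=r.get_image(n);f=d["frame"][:,:,::-1]
    cv2.imwrite(f"pics/{n}9.png",f)
E
```

```text
t 7.35 tcp [ 0.4565 -0.0911  0.2199] grasp [ 0.4836 -0.0985  0.0583] yaw_y 75.75 z [ 0.1653 -0.0452 -0.9852] F [-0.5  0.1 -0.3] gap 0.715 q [ 0.17  0.33 -0.74  0.21 -0.36 -2.17]
tile in bed [-0.002  -0.0001  0.0025]
```

View pics/wrist9.png

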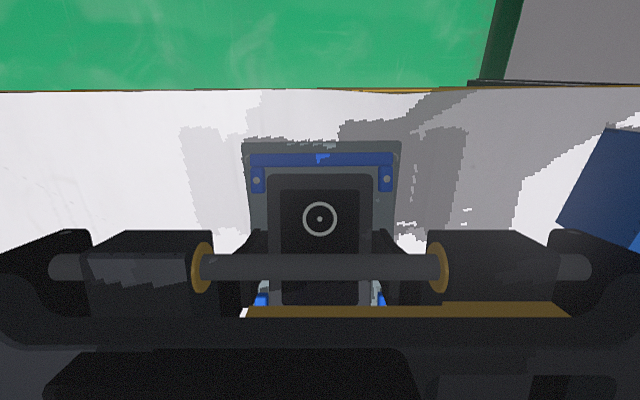

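The tile's near edge moved from row 173 to row 167, so it has started pivoting onto the bed with no noticeable force. I'll go 3 mm further and then release.

step_arm(
  plan=[
    [[-0.02,0,0.1,0,0,0],[-0.02,0,0.1,0,0,0],[-0.02,0,0.1,0,0,0],[0,0,0,0,0,0],[0,0,0,0,0,0]],
  ],
  force=4,
)

```text
clock: 7.9
tcp_pos: [0.4576, -0.0914, 0.2176]
orientation: [0.123, 0.989, -0.012, 0.086]
ft_force: [-1.9, -0.7, 4.1]
finger_gap: 0.712
```

```bash
python3 - <<'E'
from plant import r
from h import *
s=r.read_state();info(s)
b=bedR();m=R.from_quat(s["orientation"]).as_matrix();c=s["tcp_pos"]+.187*m[:,2];print("tile in bed",b.inv().apply(c-BED).round(4))
for n in("wrist",):
    d=r.get_image(n);f=d["frame"][:,:,::-1]
    cv2.imwrite(f"pics/{n}10.png",cv2.resize(f[120:320,200:440],None,fx=3,fy=3,interpolation=0))
E
```

```text
t 7.9 tcp [ 0.4576 -0.0914  0.2176] grasp [ 0.4849 -0.0988  0.0561] yaw_y 75.76 z [ 0.1662 -0.0452 -0.9851] F [-1.9 -0.7  4.1] gap 0.712 q [ 0.16  0.33 -0.74  0.21 -0.35 -2.18]
tile in bed [-0.0016 -0.     -0.    ]
```

View pics/wrist10.png

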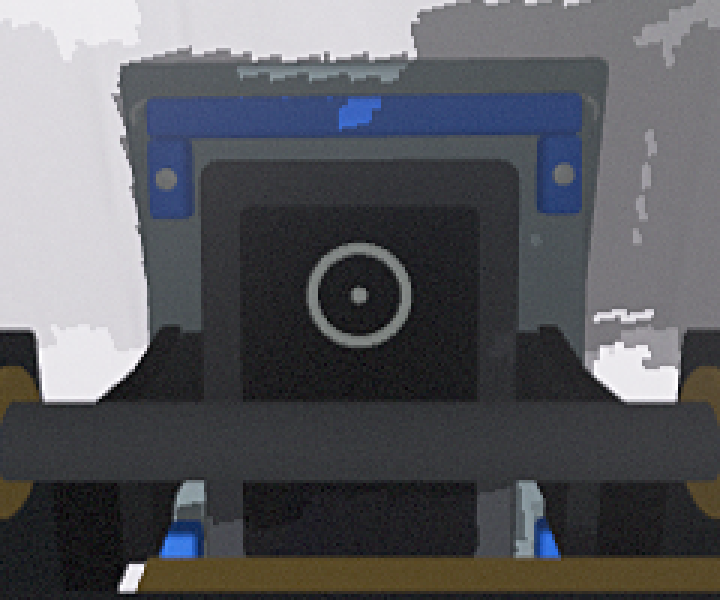

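The tile is between the lips with even side gaps, the ring at crop pixel (359,296) and F about 4 N, so it is resting on the bed. Releasing.

step_arm(
  plan=[
    [[0,0,0,0,0,0],[0,0,0,0,0,0],[0,0,0,0,0,0],[0,0,0,0,0,0],[0,0,0,0,0,0]],
  ],
  grip=0,
)

```text
clock: 8.45
tcp_pos: [0.4576, -0.0914, 0.2173]
orientation: [0.123, 0.989, -0.012, 0.085]
ft_force: [-0.2, 0.7, 0.7]
finger_gap: 0.986
```

step_arm(
  plan=[
    [[0,0,-1,0,0,0],[0,0,-3,0,0,0],[0,0,-4,0,0,0],[0,0,-4,0,0,0],[0,0,0,0,0,0]],
  ],
)

```text
clock: 8.95
tcp_pos: [0.4387, -0.0856, 0.3409]
orientation: [0.123, 0.988, -0.011, 0.091]
ft_force: [-0.1, 0.2, -0.8]
finger_gap: 1.0
```

```bash
python3 - <<'E'
from plant import r
from h import *
import pickle
s=r.read_state();info(s)
for n in("wrist","top"):
    d=r.get_image(n);pickle.dump(d,open(n+"11.pkl","wb"));f=d["frame"][:,:,::-1]
    cv2.imwrite(f"pics/{n}11.png",f)
E
```

```text
t 8.95 tcp [ 0.4387 -0.0856  0.3409] grasp [ 0.4678 -0.0928  0.1797] yaw_y 75.83 z [ 0.1779 -0.0436 -0.9831] F [-0.1  0.2 -0.8] gap 1.0 q [ 0.19  0.11 -0.6   0.12 -0.7  -2.1 ]
```

View pics/wrist11.png

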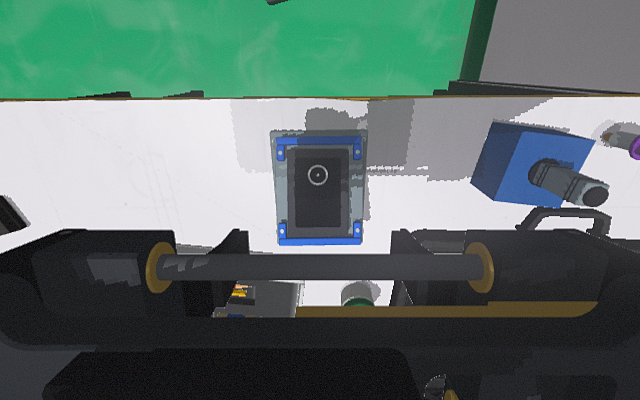

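The tile sits inside the four lips, spanning about (288–350, 146–227), with the ring at (317,175). I'll measure the lips and ring together in this view.

```bash
python3 - <<'E'
from h import *
import pickle
d=pickle.load(open("wrist11.pkl","rb"));f=d["frame"].astype(int)
cv2.imwrite("pics/z11.png",cv2.resize(d["frame"][120:255,260:380,::-1],None,fx=4.4,fy=4.4,interpolation=0))
B=bedR()
def onbed(u,v,h,org=BED):
    o,w=ray(d,u,v);o=B.inv().apply(o-org);w=B.inv().apply(w);return o+w*(h-o[2])/w[2]
m=((f[...,2]-f[...,0])>60).astype(np.uint8)
m[:130]=0;m[250:]=0;m[:,:265]=0;m[:,375:]=0
v,u=np.nonzero(m);h=cv2.approxPolyDP(cv2.convexHull(np.stack([u,v],1).astype(np.int32)),4,True)[:,0];print(h.tolist())
for a in h:print(a,onbed(*a,.008).round(4))
w=(f.sum(2)>330);w[:160]=0;w[190:]=0;w[:,:303]=0;w[:,333:]=0
n,l,st,c=cv2.connectedComponentsWithStats(w.astype(np.uint8));print(st,c.round(1))
v,u=np.nonzero(w);ru,rv=(u.min()+u.max())/2,(v.min()+v.max())/2
p=onbed(ru,rv,.012);print("ring bed",p,"world",BED+B.apply(p))
k=(f.sum(2)<200);k[:130]=0;k[236:]=0;k[:,:284]=0;k[:,356:]=0
v,u=np.nonzero(k);print("tile box",cv2.minAreaRect(np.stack([u,v],1).astype(np.float32)))
E
```

```text
[[360, 244], [279, 245], [277, 137], [360, 137]]
[360 244] [0.053 0.044 0.008]
[279 245] [ 0.0539 -0.0406  0.008 ]
[277 137] [-0.057  -0.0409  0.008 ]
[360 137] [-0.0568  0.0427  0.008 ]
[[     0      0    640    400 255891]
 [   308    165     20     20    104]
 [   317    173      2      3      5]] [[319.5 199.5]
 [317.5 174.8]
 [317.6 174.2]]
ring bed [-0.01926879 -0.0001808   0.012     ] world [ 0.46851415 -0.09496442  0.038686  ]
tile box ((319.6182861328125, 191.01419067382812), (58.18259048461914, 95.35590362548828), 6.842772960662842)
```

View pics/z11.png

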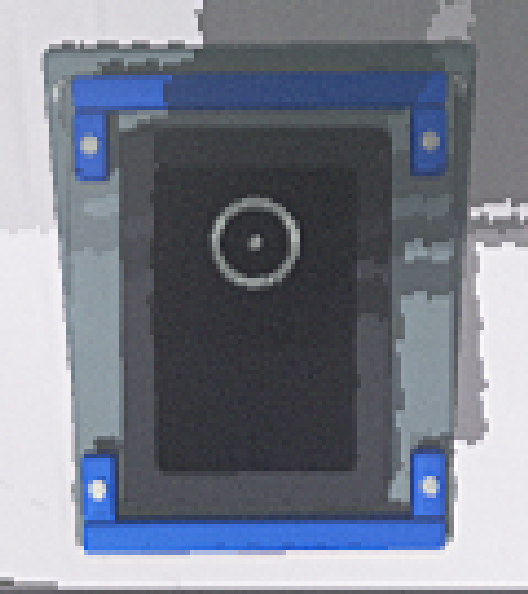

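The tile is seated. The four lip corners put the bed centre about 2 mm from my estimate and the ring at bed x ≈ -17.5 mm, y ≈ -1.5 mm. Next I'll hover over the probe with the tool pitched -10°, so that later it only needs a 10° tilt at the stand.

```bash
cat >> h.py <<'E'
def tilt2(yaw,t):  # yaw of slope dir (jaw yaw = yaw+90)
    M=(R.from_euler('z',yaw,degrees=True)*R.from_euler('y',-t,degrees=True)).as_matrix();return R.from_matrix(np.stack([-M[:,0],M[:,1],-M[:,2]],1))
E
python3 - <<'E'
from plant import r
from h import *
s=r.read_state()
Q=tilt2(-21.3,-10);P=np.array([.513,.1129,.20])-.164*Q.as_matrix()[:,2];print(P);rows(s,P,Q)
E
```

```text
[0.53953298 0.10255522 0.36150847]
[-1.12, 4.16, -0.32, -0.0003, 0.0699, 0.0247]
[-0.99, 4.18, -0.39, -0.0003, 0.0699, 0.0247]
[-0.86, 4.2, -0.45, -0.0003, 0.0699, 0.0247]
[-0.72, 4.22, -0.51, -0.0003, 0.0699, 0.0247]
[-0.58, 4.24, -0.55, -0.0003, 0.0699, 0.0247]
```

step_arm(
  plan=[
    [[-1.12,4.16,-0.32,0,0.07,0.025],[-0.99,4.18,-0.39,0,0.07,0.025],[-0.86,4.2,-0.45,0,0.07,0.025],[-0.72,4.22,-0.51,0,0.07,0.025],[-0.58,4.24,-0.55,0,0.07,0.025]],
  ],
)

```text
clock: 9.55
tcp_pos: [0.5402, 0.1041, 0.3582]
orientation: [0.185, 0.978, 0.014, -0.09]
ft_force: [1.5, -1.1, -0.4]
finger_gap: 0.998
```

step_arm(
  plan=[
    [[0,0,0,0,0,0],[0,0,0,0,0,0],[0,0,0,0,0,0],[0,0,0,0,0,0],[0,0,0,0,0,0]],
  ],
)

```text
clock: 10.05
tcp_pos: [0.5392, 0.1015, 0.3601]
orientation: [0.185, 0.979, 0.015, -0.087]
ft_force: [-0.6, 0.3, 0.0]
finger_gap: 1.002
```

```bash
python3 - <<'E'
from plant import r
from h import *
import pickle
s=r.read_state();info(s)
Q=tilt2(-21.3,-10);P=np.array([.513,.1129,.20])-.164*Q.as_matrix()[:,2];rows(s,P,Q)
for n in("wrist","top"):
    d=r.get_image(n);pickle.dump(d,open(n+"12.pkl","wb"));f=d["frame"][:,:,::-1]
    cv2.imwrite(f"pics/{n}12.png",f)
E
```

```text
t 10.05 tcp [0.5392 0.1015 0.3601] grasp [0.512  0.1116 0.1987] yaw_y 68.57 z [-0.1656  0.0612 -0.9843] F [-0.6  0.3  0. ] gap 1.002 q [ 0.45  0.33 -0.15 -0.14 -1.22 -2.34]
[0.03, 0.11, -0.14, -0.0032, -0.003, -0.0029]
```

View pics/wrist12.png

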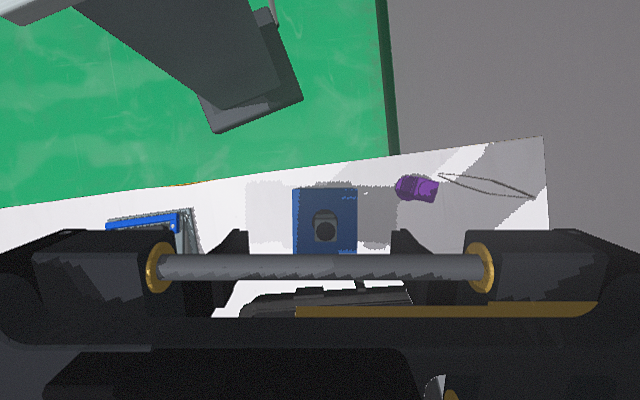

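View pics/top12.png

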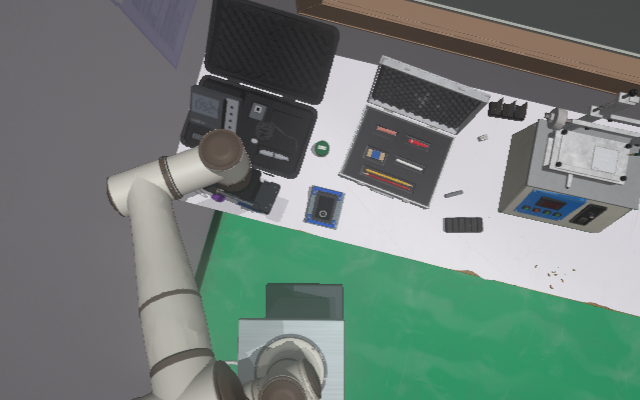

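```bash
python3 - <<'E'
from h import *
import pickle
d=pickle.load(open("wrist12.pkl","rb"))
cv2.imwrite("pics/z12.png",cv2.resize(d["frame"][175:262,275:375,::-1],None,fx=7,fy=6.8,interpolation=0))
E
```

```text
(no output)
```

View pics/z12.png

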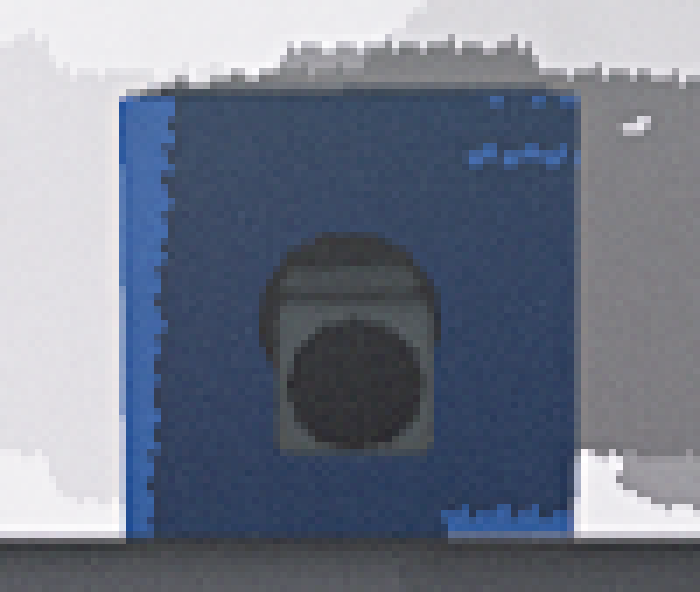

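The sleeve's flats are square to the jaws. The cap centre is at about (325.7, 231.2) and the sleeve top spans columns 314.6–337. Casting the ray next.

```bash
python3 - <<'E'
from h import *
from plant import r
import pickle
d=pickle.load(open("wrist12.pkl","rb"))
print("cap",onz(d,325.7,231.2,.110)); print("holder",[onz(d,275+x/7,175+y/6.8,.05).round(4) for x,y in((122,97),(580,97))])
print("sleeve w",np.linalg.norm(onz(d,314.6,240,.106)-onz(d,337,240,.106)))
print("collar",onz(d,275+350/7,175+320/6.8,.054))
s=r.read_state();g=np.array(onz(d,325.7,231.2,.110));g[2]=.08
Q=tilt2(-21.3,-10)
for z in(.14,.08):
    g[2]=z;P=g-.164*Q.as_matrix()[:,2];print(P);rows(s,P,Q)
E
```

```text
cap [0.51450497 0.11587234 0.11      ]
holder [array([0.4699, 0.0963, 0.05  ]), array([0.4955, 0.1613, 0.05  ])]
sleeve w 0.019779454097675408
collar [0.51495658 0.11595328 0.054     ]
[0.54103795 0.10552756 0.30150847]
[-0.53, 0.21, 2.89, -0.0014, -0.0013, -0.0013]
[-0.52, 0.21, 2.89, -0.0014, -0.0013, -0.0013]
[0.54103795 0.10552756 0.24150847]
[-0.7, 0.15, 3.9, -0.0009, -0.0009, -0.0009]
[-0.7, 0.14, 3.9, -0.0009, -0.0009, -0.0009]
[-0.7, 0.14, 3.9, -0.0009, -0.0009, -0.0009]
```

step_arm(
  plan=[
    [[-0.42,0.2,2.34,0,0,0],[-0.42,0.2,2.34,-0.002,-0.002,-0.002],[-0.42,0.03,2.34,0,0,0],[-0.42,0,2.34,0,0,0],[-0.42,0,2.34,0,0,0]],
  ],
)

```text
clock: 10.65
tcp_pos: [0.5413, 0.1059, 0.2408]
orientation: [0.184, 0.979, 0.016, -0.086]
ft_force: [0.6, -0.2, 0.3]
finger_gap: 0.999
```

step_arm(
  plan=[
    [[0,0,0,0,0,0],[0,0,0,0,0,0],[0,0,0,0,0,0],[0,0,0,0,0,0],[0,0,0,0,0,0]],
  ],
)

```text
clock: 11.15
tcp_pos: [0.5416, 0.1063, 0.2424]
orientation: [0.184, 0.979, 0.016, -0.085]
ft_force: [-0.6, -0.1, -0.5]
finger_gap: 1.0
```

```bash
python3 - <<'E'
from plant import r
from h import *
s=r.read_state();info(s)
Q=tilt2(-21.3,-10);P=np.array([.5147,.1159,.08])-.164*Q.as_matrix()[:,2];rows(s,P,Q)
d=r.get_image("wrist");cv2.imwrite("pics/w13.png",d["frame"][:,:,::-1])
E
```

```text
t 11.15 tcp [0.5416 0.1063 0.2424] grasp [0.5152 0.1166 0.0809] yaw_y 68.72 z [-0.161   0.0633 -0.9849] F [-0.6 -0.1 -0.5] gap 1.0 q [ 0.45  0.46 -0.27 -0.16 -0.96 -2.3 ]
[-0.01, -0.08, 0.09, 0.0005, 0.0007, 0.0005]
```

View pics/w13.png

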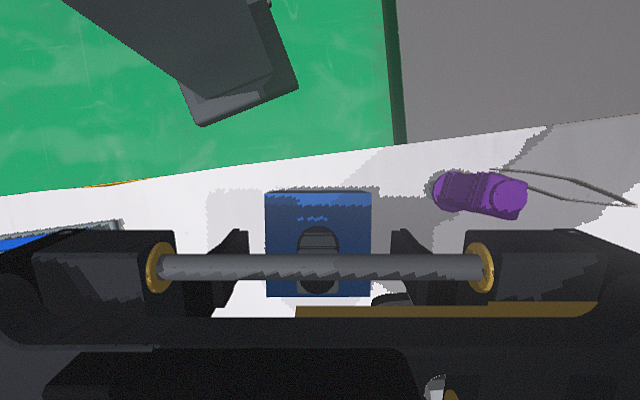

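The probe is centred between the open fingers at u = 320. Closing on the sleeve.

step_arm(
  plan=[
    [[0,0,0,0,0,0],[0,0,0,0,0,0],[0,0,0,0,0,0],[0,0,0,0,0,0],[0,0,0,0,0,0]],
  ],
  grip=255,
  force=30,
)

```text
clock: 11.7
tcp_pos: [0.5414, 0.1062, 0.2412]
orientation: [0.184, 0.979, 0.016, -0.086]
ft_force: [-0.5, -0.2, 0.1]
finger_gap: 0.632
```

step_arm(
  plan=[
    [[0,0,0,0,0,0],[0,0,0,0,0,0],[0,0,0,0,0,0],[0,0,0,0,0,0],[0,0,0,0,0,0]],
  ],
)

```text
clock: 12.2
tcp_pos: [0.5414, 0.1062, 0.2412]
orientation: [0.184, 0.979, 0.016, -0.086]
ft_force: [0.8, 0.5, -0.7]
finger_gap: 0.226
```

```bash
python3 - <<'E'
from plant import r
from h import *
s=r.read_state();info(s)
m=R.from_quat(s["orientation"]);print("up in tool",m.inv().apply([0,0,1]))
E
```

```text
t 12.2 tcp [0.5414 0.1062 0.2412] grasp [0.5146 0.1164 0.0798] yaw_y 68.72 z [-0.1631  0.0623 -0.9846] F [ 0.8  0.5 -0.7] gap 0.226 q [ 0.45  0.46 -0.27 -0.16 -0.96 -2.3 ]
up in tool [ 0.17455914 -0.00110609 -0.98464607]
```

Gripped, with a gap of 19.7 mm. Lifting straight up 8 cm.

step_arm(
  plan=[
    [[0.17,0,-0.98,0,0,0],[0.3,0,-1.7,0,0,0],[0.35,0,-1.97,0,0,0],[0.35,0,-1.97,0,0,0],[0.25,0,-1.4,0,0,0]],
  ],
)

```text
clock: 12.7
tcp_pos: [0.5415, 0.1063, 0.3248]
orientation: [0.184, 0.979, 0.016, -0.085]
ft_force: [0.6, -0.1, -1.2]
finger_gap: 0.225
```

step_arm(
  plan=[
    [[0,0,0,0,0,0],[0,0,0,0,0,0],[0,0,0,0,0,0],[0,0,0,0,0,0],[0,0,0,0,0,0]],
  ],
)

```text
clock: 13.2
tcp_pos: [0.5413, 0.1062, 0.3219]
orientation: [0.184, 0.979, 0.015, -0.087]
ft_force: [0.9, 0.4, -1.2]
finger_gap: 0.229
```

```bash
python3 - <<'E'
from plant import r
from h import *
import pickle
s=r.read_state();info(s)
for n in("wrist","scene"):
    d=r.get_image(n);pickle.dump(d,open(n+"14.pkl","wb"));f=d["frame"][:,:,::-1]
    if n=="scene":f=cv2.resize(f[120:260,150:350],None,fx=4,fy=4)
    cv2.imwrite(f"pics/{n}14.png",f)
E
```

```text
t 13.2 tcp [0.5413 0.1062 0.3219] grasp [0.5144 0.1164 0.1605] yaw_y 68.71 z [-0.1644  0.0618 -0.9845] F [ 0.9  0.4 -1.2] gap 0.229 q [ 0.45  0.37 -0.19 -0.14 -1.14 -2.33]
```

View pics/wrist14.png

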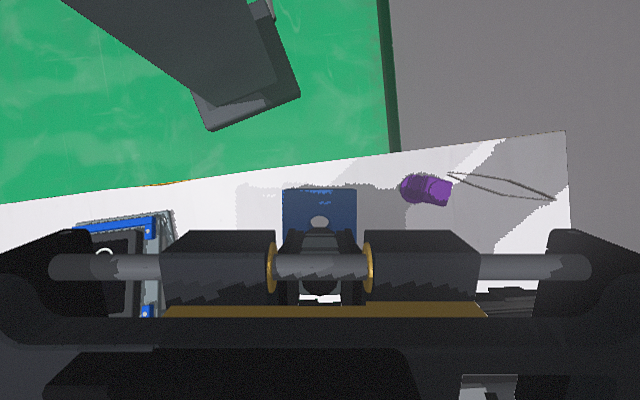

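View pics/scene14.png

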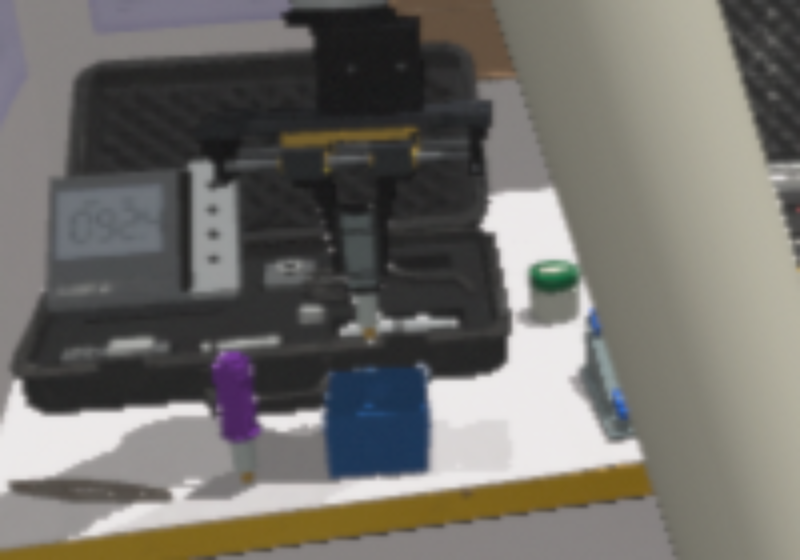

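The scene view shows the probe lifted clear: its brass tip is at crop (370,333), well above the empty blue holder. Computing the hover over the ring with refined values.

```bash
sed -i 's/^BED=.*; BYAW/BED=np.array([0.4887,-0.0985,0.034]); BYAW/' h.py; cat >> h.py <<'E'
UP=np.array([.1746,-.0011,-.9846]);UP/=np.linalg.norm(UP)
def onbed(d,u,v,h):
    B=bedR();o,w=ray(d,u,v);o=B.inv().apply(o-BED);w=B.inv().apply(w);return o+w*(h-o[2])/w[2]
def probegoal(ring,gap,tx=0,ty=0):
    Q=tilt2(BYAW,20+np.degrees(np.arctan2(UP[0],UP[2]*-1))*-1) ; bz=bedR().as_matrix()[:,2]
    return ring+bz*(.072+gap)-Q.apply([tx,ty,.164]),Q
E
python3 - <<'E'
from plant import r
from h import *
import pickle
d=pickle.load(open("wrist11.pkl","rb"));p=onbed(d,317.5,174.8,.012);ring=BED+bedR().apply(p);print("ring bed",p,ring)
s=r.read_state();P,Q=probegoal(ring,.04);print(P,Q.apply(UP),bedR().as_matrix()[:,2]);rows(s,P,Q)
d=pickle.load(open("wrist14.pkl","rb"));q=R.from_quat(s["orientation"])
g=s["tcp_pos"]+q.apply([0,0,.164]);u=q.apply(UP)
for k in(.072,.058,.03,.026,-.03):print(k,proj(d,g-u*k))
cv2.imwrite("pics/z14.png",cv2.resize(d["frame"][190:320,260:380,::-1],None,fx=4.6,fy=4.6,interpolation=0))
E
```

```text
ring bed [-0.01730033 -0.00148511  0.012     ] [ 0.46859041 -0.09498006  0.03935925]
[ 0.40397044 -0.07874865  0.30614094] [-0.33198355  0.08225429  0.93969205] [-0.33171577  0.08332124  0.93969262]
[1.14, -4.45, 0.54, -0.0003, -0.0698, -0.0252]
[1.29, -4.41, 0.45, -0.0003, -0.0698, -0.0252]
[1.43, -4.38, 0.35, -0.0003, -0.0698, -0.0252]
[1.56, -4.34, 0.25, -0.0003, -0.0698, -0.0252]
[1.68, -4.3, 0.13, -0.0003, -0.0698, -0.0252]
0.072 (np.float64(319.89693555232424), np.float64(234.10205633202423))
0.058 (np.float64(319.8844230691343), np.float64(237.6526472061631))
0.03 (np.float64(319.85380188789287), np.float64(246.3418326397076))
0.026 (np.float64(319.84866588972534), np.float64(247.7992434467038))
-0.03 (np.float64(319.7430079300043), np.float64(277.7811568584529))
```

View pics/z14.png

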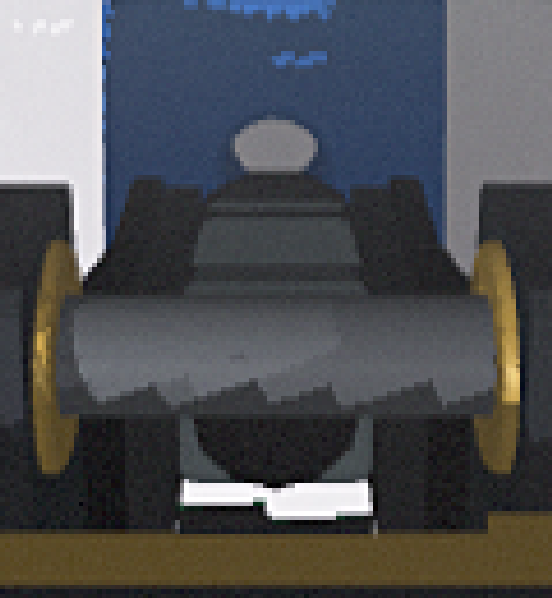

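```bash
python3 - <<'E'
from plant import r
from h import *
import pickle
s=r.read_state()
d=pickle.load(open("wrist14.pkl","rb"));q=R.from_quat(s["orientation"]);e=pickle.load(open("scene14.pkl","rb"))
g=s["tcp_pos"]+q.apply([0,0,.164]);u=q.apply(UP);x=q.apply([1,0,0]);x-=u*(x@u);x/=np.linalg.norm(x)
for n,k,rad in[("tip side",.063,.0045),("barrel end",.058,.008),("barrel top",.030,.008),("collar low",.030,.014),("collar up",.026,.014),("sleeve low",.026,.01),("sleeve top",-.026,.01),("sleeve top back",-.026,-.01)]:
    print(n,np.round(proj(d,g-u*k+x*rad),1),"scene",np.round(proj(e,g-u*k),1))
print("tip scene",proj(e,g-u*.072),"cam",d["position"],g)
cv2.imwrite("pics/zs14.png",cv2.resize(e["frame"][150:240,200:290,::-1],None,fx=6.6,fy=6.6,interpolation=0))
E
```

```text
tip side [319.9 230.6] scene [241.3 201.9]
barrel end [319.9 227.2] scene [241.2 200.3]
barrel top [319.9 234.4] scene [240.2 191.1]
collar low [319.8 225.3] scene [240.2 191.1]
collar up [319.8 226.3] scene [240.1 189.8]
sleeve low [319.8 232.5] scene [240.1 189.8]
sleeve top [319.7 253.6] scene [238.3 172.3]
sleeve top back [319.8 295.7] scene [238.3 172.3]
tip scene (np.float64(241.62051571944568), np.float64(204.746011387583)) cam [0.47371766 0.1326256  0.31494642] [0.51456187 0.11643567 0.16074961]
```

View pics/zs14.png

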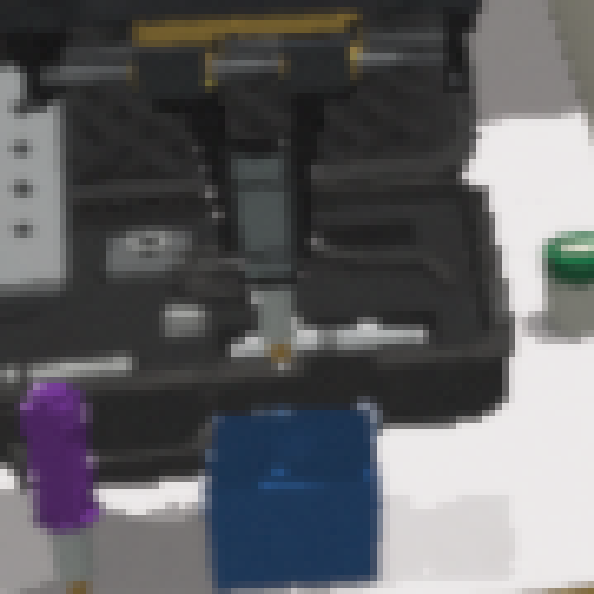

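```bash
python3 - <<'E'
from h import *
import pickle
d=pickle.load(open("wrist14.pkl","rb"))
for z in(.05,0.0,0.02):
    print(z,[np.round(proj(d,[.5147+a*np.cos(t),.1159+a*np.sin(t),z]),1) for a,t in((0,0),(.0105,np.radians(158.7)),(.0105,np.radians(68.7)),(.0105,np.radians(-111.3)))])
print(d["frame"][221,312:328],d["frame"][205,312:316])
E
```

```text
0.05 [array([319.5, 226.6]), array([319.5, 215.5]), array([330.6, 226.6]), array([308.4, 226.6])]
0.0 [array([319.6, 219.2]), array([319.6, 209.9]), array([329. , 219.2]), array([310.2, 219.2])]
0.02 [array([319.6, 221.9]), array([319.6, 211.9]), array([329.6, 221.9]), array([309.6, 221.9])]
[[131 128 131]
 [126 126 131]
 [126 128 131]
 [126 127 131]
 [126 125 129]
 [128 126 132]
 [126 126 128]
 [125 123 128]
 [126 127 130]
 [124 124 128]
 [122 122 124]
 [127 125 130]
 [126 125 129]
 [128 127 134]
 [127 126 129]
 [130 126 133]] [[58 74 99]
 [61 73 99]
 [56 74 98]
 [53 71 98]]
```

The light ellipse is the holder's empty hole: its predicted rim is at row 215.5 and I see it at about 216. The collar edge agrees with an upright probe within 1–2 mm. Moving to the hover over the ring.

step_arm(
  plan=[
    [[1.14,-4.45,0.54,0,-0.07,-0.025],[1.29,-4.41,0.45,0,-0.07,-0.025],[1.43,-4.38,0.35,0,-0.07,-0.025],[1.56,-4.34,0.25,0,-0.07,-0.025],[1.68,-4.3,0.13,0,-0.07,-0.025]],
  ],
)

```text
clock: 13.8
tcp_pos: [0.4025, -0.0797, 0.3066]
orientation: [0.122, 0.989, -0.011, 0.088]
ft_force: [0.5, -1.1, -0.8]
finger_gap: 0.228
```

step_arm(
  plan=[
    [[0,0,0,0,0,0],[0,0,0,0,0,0],[0,0,0,0,0,0],[0,0,0,0,0,0],[0,0,0,0,0,0]],
  ],
)

```text
clock: 14.3
tcp_pos: [0.4048, -0.078, 0.3067]
orientation: [0.122, 0.989, -0.011, 0.087]
ft_force: [-0.4, 0.2, -0.4]
finger_gap: 0.225
```

```bash
cat >> h.py <<'E'
RING=np.array([0.4686,-0.0950,0.0394])
def tipinfo(s):
    q=R.from_quat(s["orientation"]);u=q.apply(UP);tip=s["tcp_pos"]+q.apply([0,0,.164])-.072*u
    print("free tip rel ring, bed axes mm",(bedR().inv().apply(tip-RING)*1000).round(1),"angle deg",np.degrees(np.arccos(u@bedR().as_matrix()[:,2])).round(2))
E
python3 - <<'E'
from plant import r
from h import *
import pickle
s=r.read_state();info(s);tipinfo(s)
P,Q=probegoal(RING,.015);rows(s,P,Q)
for n in("wrist","top","scene"):
    d=r.get_image(n);pickle.dump(d,open(n+"15.pkl","wb"));f=d["frame"][:,:,::-1]
    cv2.imwrite(f"pics/{n}15.png",f)
E
```

```text
t 14.3 tcp [ 0.4048 -0.078   0.3067] grasp [ 0.4325 -0.0851  0.1452] yaw_y 75.9 z [ 0.1688 -0.0432 -0.9847] F [-0.4  0.2 -0.4] gap 0.225 q [ 0.23  0.1  -0.73  0.14 -0.6  -2.16]
free tip rel ring, bed axes mm [ 1.1  0.9 40.2] angle deg 0.09
[-0.37, -0.09, 2.5, -0.0008, 0.0016, 0.0001]
```

View pics/wrist15.png

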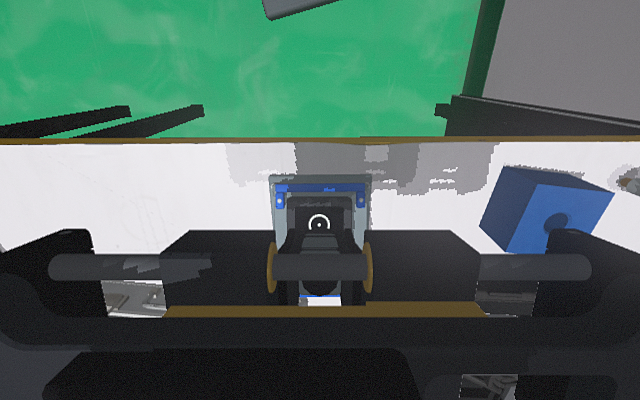

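View pics/scene15.png

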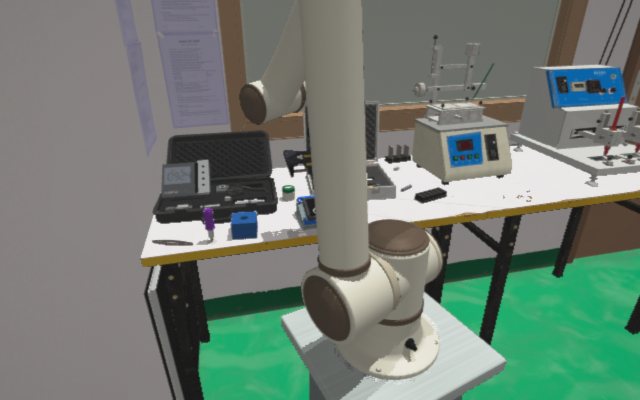

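```bash
python3 - <<'E'
from plant import r
from h import *
import pickle
d=pickle.load(open("wrist15.pkl","rb"));s=r.read_state();B=bedR()
print("pred ring",proj(d,RING),"top",proj(d,RING+B.apply([-.01,0,0])),"L,R",proj(d,RING+B.apply([0,-.01,0])),proj(d,RING+B.apply([0,.01,0])))
q=R.from_quat(s["orientation"]);u=q.apply(UP);g=s["tcp_pos"]+q.apply([0,0,.164])
x=B.apply([-1,0,0])
print("collar low front",proj(d,g-u*.03+x*.014))
cv2.imwrite("pics/z15.png",cv2.resize(d["frame"][175:305,260:380,::-1],None,fx=4.6,fy=4.6,interpolation=0))
E
```

```text
pred ring (np.float64(318.80954859905387), np.float64(224.3239054879907)) top (np.float64(318.80800139267245), np.float64(213.85655262683127)) L,R (np.float64(308.2709027006727), np.float64(224.32067037096047)) (np.float64(329.34961466277315), np.float64(224.32714104097832))
collar low front (np.float64(318.9683815083475), np.float64(224.0234287717623))
```

View pics/z15.png

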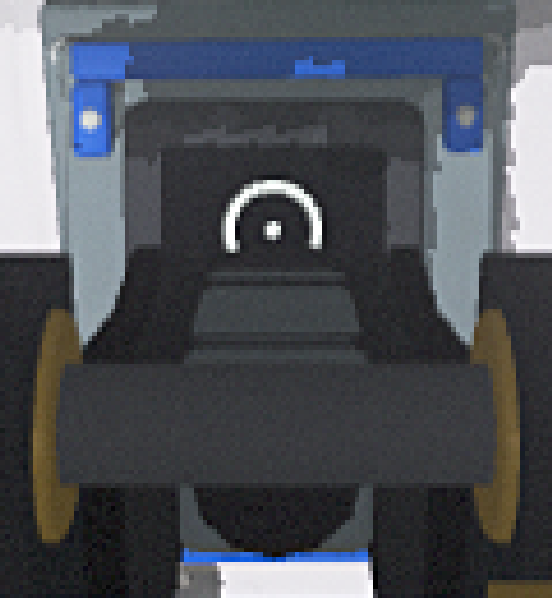

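The ring's dot shows at (319.3, 225.0) against a predicted (318.8, 224.3), so they agree to well under 1 mm. Descending along the probe axis to about 8 mm.

step_arm(
  plan=[
    [[0.0,-0.09,0.65,0,0.0015,0],[-0.11,0,0.65,0,0,0],[-0.11,0,0.65,0,0,0],[-0.11,0,0.65,0,0,0],[-0.09,0,0.5,0,0,0]],
  ],
)

```text
clock: 14.95
tcp_pos: [0.413, -0.0819, 0.276]
orientation: [0.123, 0.989, -0.011, 0.085]
ft_force: [-0.6, 1.3, -1.8]
finger_gap: 0.219
```

step_arm(
  plan=[
    [[0,0,0,0,0,0],[0,0,0,0,0,0],[0,0,0,0,0,0],[0,0,0,0,0,0],[0,0,0,0,0,0]],
  ],
)

```text
clock: 15.45
tcp_pos: [0.4129, -0.0818, 0.277]
orientation: [0.123, 0.989, -0.011, 0.086]
ft_force: [0.5, 0.4, -1.2]
finger_gap: 0.229
```

```bash
python3 - <<'E'
from plant import r
from h import *
import pickle
s=r.read_state();info(s);tipinfo(s)
bz=bedR().as_matrix()[:,2];print("F along bz",s["ft_force"]@bz)
d=r.get_image("wrist");pickle.dump(d,open("w16.pkl","wb"));cv2.imwrite("pics/w16.png",cv2.resize(d["frame"][175:305,260:380,::-1],None,fx=4.6,fy=4.6,interpolation=0))
s=r.read_state();tipinfo(s);print(s["ft_force"]@bz)
E
```

```text
t 15.45 tcp [ 0.4129 -0.0818  0.277 ] grasp [ 0.4404 -0.0889  0.1155] yaw_y 75.84 z [ 0.1677 -0.043  -0.9849] F [ 0.5  0.4 -1.2] gap 0.229 q [ 0.21  0.16 -0.76  0.16 -0.5  -2.17]
free tip rel ring, bed axes mm [-1.1 -0.9  9.4] angle deg 0.03
F along bz -1.2950331825802646
free tip rel ring, bed axes mm [-1.1 -0.9  9.4] angle deg 0.02
-0.8244623081057079
```

View pics/w16.png

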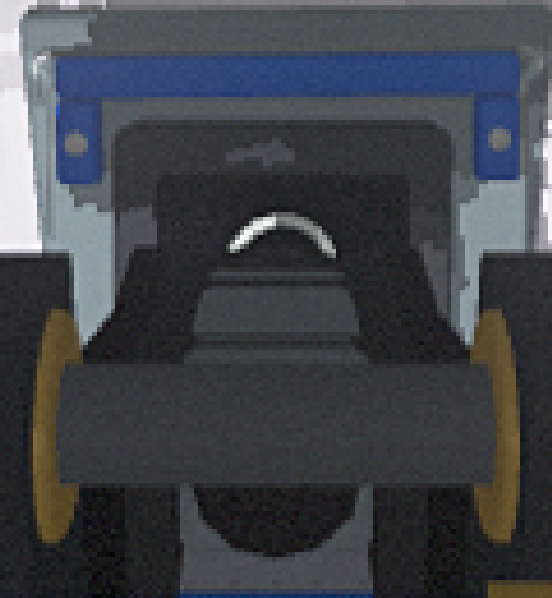

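Laterally the ring (crop u = 283) and the probe (282) coincide. Going down slowly while watching the force.

step_arm(
  plan=[
    [[-0.1,0.05,0.2,0,0,0],[-0.07,0.03,0.2,0,0,0],[-0.04,0,0.2,0,0,0],[-0.035,0,0.2,0,0,0],[0,0,0,0,0,0]],
  ],
)

```text
clock: 16.0
tcp_pos: [0.4167, -0.082, 0.269]
orientation: [0.123, 0.989, -0.011, 0.085]
ft_force: [0.4, 0.3, -0.7]
finger_gap: 0.228
```

step_arm(
  plan=[
    [[0,0,0,0,0,0],[0,0,0,0,0,0],[-0.017,0,0.1,0,0,0],[0,0,0,0,0,0],[0,0,0,0,0,0]],
  ],
)

```text
clock: 16.5
tcp_pos: [0.4171, -0.0821, 0.2684]
orientation: [0.123, 0.989, -0.011, 0.086]
ft_force: [0.0, 0.1, -1.2]
finger_gap: 0.227
```

```bash
cat > chk.py <<'E'
from plant import r
from h import *
import sys
bz=bedR().as_matrix()[:,2]
F=[]
s=r.read_state();F.append(s["ft_force"]@bz);info(s);tipinfo(s)
for i in range(3):
    d=r.get_image("wrist");F.append(r.read_state()["ft_force"]@bz)
print("F bz",np.round(F,2),np.mean(F))
cv2.imwrite(sys.argv[1],cv2.resize(d["frame"][175:305,260:380,::-1],None,fx=4.6,fy=4.6,interpolation=0))
E
python3 chk.py pics/w17.png
```

```text
t 16.5 tcp [ 0.4171 -0.0821  0.2684] grasp [ 0.4445 -0.0892  0.1069] yaw_y 75.84 z [ 0.1672 -0.0431 -0.985 ] F [ 0.   0.1 -1.2] gap 0.227 q [ 0.21  0.18 -0.76  0.17 -0.48 -2.17]
free tip rel ring, bed axes mm [-0.2 -0.2 -0.1] angle deg 0.01
F bz [-1.17  0.16 -0.43 -0.73] -0.5425601644351219
```

View pics/w17.png

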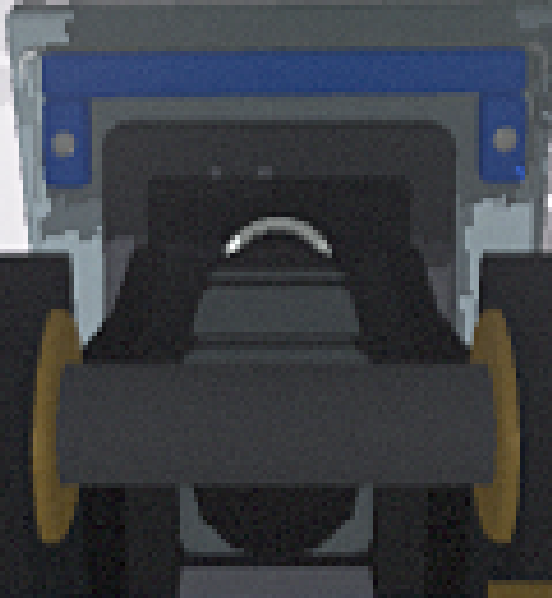

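step_arm(
  plan=[
    [[-0.017,0,0.1,0,0,0],[0,0,0,0,0,0],[-0.017,0,0.1,0,0,0],[0,0,0,0,0,0],[0,0,0,0,0,0]],
  ],
)

```text
clock: 17.15
tcp_pos: [0.4178, -0.0822, 0.2666]
orientation: [0.123, 0.989, -0.011, 0.086]
ft_force: [-0.8, -0.8, 0.6]
finger_gap: 0.225
```

```bash
python3 chk.py pics/w18.png
```

```text
t 17.15 tcp [ 0.4178 -0.0822  0.2666] grasp [ 0.4453 -0.0893  0.105 ] yaw_y 75.85 z [ 0.1674 -0.0431 -0.985 ] F [-0.8 -0.8  0.6] gap 0.225 q [ 0.21  0.19 -0.76  0.17 -0.47 -2.17]
free tip rel ring, bed axes mm [-0.1 -0.2 -2.1] angle deg 0.01
F bz [0.7  1.88 1.09 1.43] 1.2752938409752355
```

The contact force has risen by about 2.3 N, so roughly 1.6–2 mm of travel as predicted. Three more millimetres.

step_arm(
  plan=[
    [[-0.017,0,0.1,0,0,0],[-0.017,0,0.1,0,0,0],[-0.017,0,0.1,0,0,0],[0,0,0,0,0,0],[0,0,0,0,0,0]],
  ],
)

```text
clock: 17.8
tcp_pos: [0.4188, -0.0825, 0.2637]
orientation: [0.123, 0.989, -0.011, 0.086]
ft_force: [-1.4, 0.1, 3.6]
finger_gap: 0.23
```

step_arm(
  plan=[
    [[0,0,0,0,0,0],[0,0,0,0,0,0],[0,0,0,0,0,0],[0,0,0,0,0,0],[0,0,0,0,0,0]],
  ],
)

```text
clock: 18.3
tcp_pos: [0.4188, -0.0825, 0.2637]
orientation: [0.123, 0.989, -0.011, 0.086]
ft_force: [-1.4, 0.2, 3.5]
finger_gap: 0.229
```

```bash
python3 chk.py pics/w19.png; python3 - <<'E'
from plant import r
import cv2
for n in("wrist","top"):
    cv2.imwrite(f"pics/{n}20.png",r.get_image(n)["frame"][:,:,::-1])
E
```

```text
t 18.3 tcp [ 0.4188 -0.0825  0.2637] grasp [ 0.4462 -0.0896  0.1021] yaw_y 75.85 z [ 0.1673 -0.0431 -0.985 ] F [-1.4  0.2  3.5] gap 0.229 q [ 0.21  0.19 -0.76  0.17 -0.46 -2.17]
free tip rel ring, bed axes mm [-0.2 -0.2 -5.2] angle deg 0.01
F bz [3.72 4.13 3.75 3.86] 3.8656252236461373
```

View pics/w19.png

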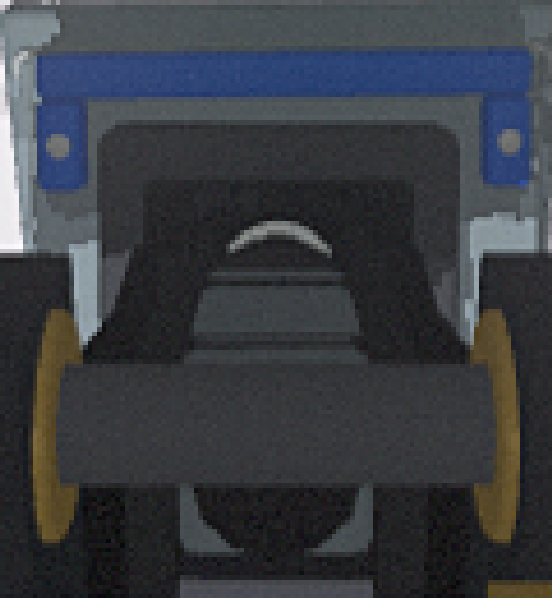

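View pics/top20.png

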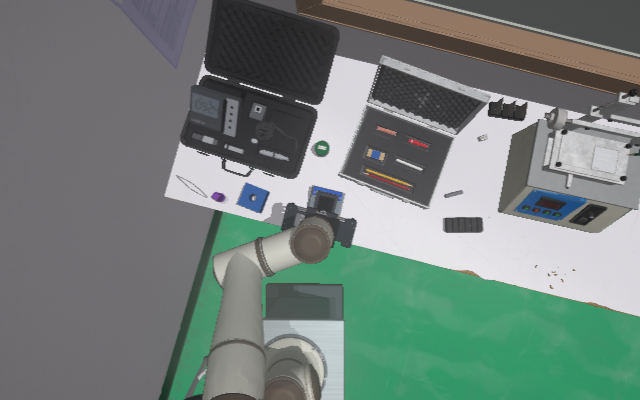

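The force is steady at about 3.9 N, or about 4.8 N net of the probe's weight, so the spring is about half in. The tile is still square between the lips and the bystanders are where they were. Handing in.

```bash
python3 - <<'E'
from plant import r
print(r.sign_off())
E
```

```text
the job is handed in; nothing more can be done
None
```

I laid the tile ring side up in the stand's recess and let go. I then took the probe from its holder and pressed it square onto the ring, and handed in while still holding it there. The sign-off gives no verdict.

**Last checks**
- **Tile:** in the images it sits squarely inside all four lips. The ring measured about 17.5 mm down-slope and 1.5 mm sideways of the recess centre, against a nominal 18 mm and 0.
- **Probe position:** the free-tip estimate was within 0.3 mm of the ring centre, and the angle to the glass came out near 0°. Both come from the arm pose and the measured grasp. The last wrist pictures put the probe about 1 mm off the ring sideways and cannot show the tip itself.
- **Spring:** the force was steady at about 3.9 N, or about 4.8 N after allowing for the probe's weight. That matches about 4.7–5.2 mm of travel, roughly half in.
- **Clock and bystanders:** the last reading was 18.3 s, and the bystanders looked unmoved in the top view.

**What did not go as planned**
- Joint 5 reached its limit (-0.16 rad) when I first tried the full 20° tool tilt at the stand. I placed the tile with about 10° of tool tilt instead, letting it pivot onto the bed under a light grip. I gripped the probe 10° off its axis so that it could be held square without the full tilt.
- The top and wrist cameras disagreed on the stand's position by about 2 mm. I used the wrist view.

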